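# Tip the toy wheels into the tilt-out bin and pile up the empty trays

### The arm

A 6-joint arm with a two-finger parallel gripper is mounted at the origin on a cart in front of the work surface, level with it; the furniture and walls round the work are solid. World frame = base frame: x ahead of the robot, y to its left, z up, the work surface at z = 0. Lengths are in mm, angles in degrees, forces in N, time in s.
With the tool pointing down it reaches from about 275 to 975 mm from the base axis. Payload 8.4 kg.
Tool frame: the origin (TCP) lies midway between the tips of the shut fingers; the grasp point (between the pads) lies 19 mm behind it; z points along the fingers, y is the line along which they close (so a half turn about z gives the same grasp; the last joint's range is limited). The gripper opens to 92 mm and grips with 3 to 60 N. Pads are 20 mm wide; open, the fingers measure 128 mm over their backs; the gripper's body (75 mm by 189 mm) begins 69 mm behind the grasp point.
Start: joints at [66.039, 20.225, 93.587, -0, 66.188, -0.138], TCP at [252.45, 571.749, 214.583] pointing down, gripper open.
Joint ranges: [-150.9, 150.9], [-52.94, 120.26], [3.33, 152.33], [-74.26, 254.26], [0, 154.13], [-172.89, 172.89]. Speed limits (degrees/s): [127.2, 127.2, 159.86, 180, 180, 180].

### API

Orientations are given as a 3x3 rotation matrix whose columns are the frame's x, y, z axes.
In Python, from cell import monitor, read_camera, get_calibration, bot, outline_of gives the robot as it stands.
- The arm moves only by the tool servo_tool, never from a script. Its argument "commands" is a list of rows, each a list of 3 entries, a list of its own where there are three numbers: the shift along the world's x, y, z in m, then the turn, a rotation vector about the world's x, y, z in degrees, then the opening, from 0 (shut) to 1 (fully open). A call has exactly 8 rows; each row is the pose to reach, as a shift and turn from the pose commanded when the call began; what a row does not reach only later rows make up. A row lasts 1/8 s, in which the tool goes at most 62.5 mm and 10.7 degrees, less where a joint would pass 70% of its speed; a pose out of reach is approached as far as the arm can. A call with a gripper value outside its range is refused whole. The fingers move at their own pace and stop on an object; "squeeze" is the grip in N (left out, the last holds). Time passes only in rows, so rows that repeat a pose let the fingers close, or fill a call up. It gives the time, the measured TCP pose, the force, the opening and the grip force at its end, in the units of the state.
- monitor.observe(): the state, without advancing time (a new reading comes with each control period).
- read_camera(name): name is "scene" or "top" or "wrist"; returns the picture (384x512x3 uint8, red, green, blue); there is no depth.
- get_calibration(name): a dict with "K" (3x3 intrinsics, pixels), "pose" (4x4, takes a point from camera to world coordinates); the wrist camera has in their place "tool_from_camera" (4x4, takes a point from camera to tool coordinates, whose origin is the TCP and whose axes are the flange's). Camera axes: x right, y up, looking along -z (the intrinsics and any distortion apply to the point x, -y, -z); pixel columns grow to the right and rows downward; lengths in mm; the calibration is good to about 2 mm. A picture is of the moment at which its call begins: read the wrist's pose just before it. get_calibration takes no time and is no camera call.
- bot.sign_off(): hands the job in; it is judged then, once.
Trained networks look in the newest picture that a camera, given by its name, has taken for a name from the list of things; names that differ only in an ending like _2 or _b are one class to them, and where a whole thing is asked for, a point or a joint stands for the part that bears it (a point fixed in the world has none). Each returns a list of dicts, best first, with "conf" (0 to 1); they miss things now and then, are a little off and sometimes report something else, mostly with a low value. They report only what shows in the picture. A call takes as long as a camera call. They do not tell look-alikes from the thing itself.
- outline_of(query, camera): "mask" (384x512 bool, what is visible of it) and "extent" ([left, top, right, bottom] in pixels, round what is visible of it).
The state is a dict: "time_s": time; "joints": joint angles; "dq": joint speeds; "joint_torque": joint torques, N m; "tool_pos": TCP position; "ee_rot": TCP orientation; "ft_force": force on the tool from outside, world axes, zero at the start; "ft_torque": the same for the moment, N m; "gripper_width": finger opening in mm; "gripper_force": force on a finger pad.
Only numpy, scipy, OpenCV 4.12 (cv2) and the standard library are available. Lean on these libraries where they do the work, as an engineer would, in place of code of your own. Each camera call takes 0.05 s, during which the arm holds its last target. There are 200 camera calls.

### The job

The finished toy wheels have to go into store: pull the tilt-out bin open to its stop, empty every tray of wheels into it, and when all the wheels are in push the bin fully shut again. Pile the emptied trays squarely, edges in line, on top of the tray that was empty already, which stays down on the bench; leave the glue bottle and the paint jar where they are.

Things in the scene. Friction and masses are not known exactly. Their poses are not given: they have to be found in the camera images.
- wheel_bin (a joint): tilt of the bin front in rad: 0 is shut, 0.70 is its open stop; it grows as the top of the front comes out towards the robot. Light (about 2 N at the handle); balanced at about 0.42 rad: by its own weight it falls shut below 0.3 and drops to the open stop, where it stays, above 0.55
- wheel_bin_hinge (a point): hinge axis at the foot of the bin front, 12 mm over the bench; the frame tilts with the bin: y along the hinge, x into the bin, z up along the front. In it the hopper spans x 0 to 108 mm, y -106 to 106 mm; floor top z 8 mm, back wall to z 122 mm, front panel (x -14 to 0) to z 188 mm. Open, the mouth is 130 mm deep, 210 mm wide, its edges 140 to 180 mm over the bench
- wheel_bin_handle (a point): middle of the bar handle of the bin (steel bar 100 mm long along y, 11 mm thick, its axis 46 mm off the front panel and 20 mm under the top edge; at x -0.060, z 0.168 in the hinge frame); same axes as the hinge frame. Can be pinched across the bar from above
- bin_case: fixed plywood case of the bin, 264 mm wide (y), 155 mm deep (x), 207 mm high; origin at the foot of its face, in the middle, x pointing into the case, away from the robot; the bin front, 260 mm wide, covers its face. The hinge is at x 0, z 0.012
- tray_base: the empty tray of the same make (150 x 66 x 34 mm, origin at the centre of its underside, x along its length, -x end open): the foot of the pile, standing on the bench
- tray_a: plywood stacking tray with one to three wheels in a row, 150 x 66 mm, 34 mm high; origin at the centre of its underside, x along its length, z up. Floor and walls 6 mm; walls on both long sides and at +x; the -x end is open, no sill; wheels slide out from about 0.7 rad of tilt. Inside 54 mm wide, no room for fingers: take the tray across its width. 0.14 kg empty, 0.21 kg full
- tray_b: plywood stacking tray with one to three wheels in a row, 150 x 66 mm, 34 mm high; origin at the centre of its underside, x along its length, z up. Floor and walls 6 mm; walls on both long sides and at +x; the -x end is open, no sill; wheels slide out from about 0.7 rad of tilt. Inside 54 mm wide, no room for fingers: take the tray across its width. 0.14 kg empty, 0.21 kg full
- tray_c: plywood stacking tray with one to three wheels in a row, 150 x 66 mm, 34 mm high; origin at the centre of its underside, x along its length, z up. Floor and walls 6 mm; walls on both long sides and at +x; the -x end is open, no sill; wheels slide out from about 0.7 rad of tilt. Inside 54 mm wide, no room for fingers: take the tray across its width. 0.14 kg empty, 0.21 kg full
- wheel_a1: wooden toy wheel, a disc 50 mm across, 16 mm thick, starts lying flat in tray_a (by the closed end); origin at the centre of its lower face, z its axle
- wheel_a2: wooden toy wheel, a disc 42 mm across, 16 mm thick, starts lying flat in tray_a (in the middle); origin at the centre of its lower face, z its axle. Absent (None) in some starts
- wheel_a3: wooden toy wheel, a disc 36 mm across, 16 mm thick, starts lying flat in tray_a (by the open end); origin at the centre of its lower face, z its axle. Absent (None) in some starts
- wheel_b1: wooden toy wheel, a disc 50 mm across, 16 mm thick, starts lying flat in tray_b (by the closed end); origin at the centre of its lower face, z its axle
- wheel_b2: wooden toy wheel, a disc 42 mm across, 16 mm thick, starts lying flat in tray_b (in the middle); origin at the centre of its lower face, z its axle. Absent (None) in some starts
- wheel_b3: wooden toy wheel, a disc 36 mm across, 16 mm thick, starts lying flat in tray_b (by the open end); origin at the centre of its lower face, z its axle. Absent (None) in some starts
- wheel_c1: wooden toy wheel, a disc 50 mm across, 16 mm thick, starts lying flat in tray_c (by the closed end); origin at the centre of its lower face, z its axle
- wheel_c2: wooden toy wheel, a disc 42 mm across, 16 mm thick, starts lying flat in tray_c (in the middle); origin at the centre of its lower face, z its axle. Absent (None) in some starts
- wheel_c3: wooden toy wheel, a disc 36 mm across, 16 mm thick, starts lying flat in tray_c (by the open end); origin at the centre of its lower face, z its axle. Absent (None) in some starts
- glue_bottle: bystander: upright yellow glue bottle with red cap, 34 x 48 x 161 mm, origin at the centre of its underside
- paint_jar: bystander: small white paint jar, 36 mm across, 55 mm high, origin at the centre of its underside
Not all that is in view belongs to the job. Leave any pink or purple look-alike of the wheel_a1 alone.

How it is judged:
By the outcome, as a careful person would: the job done as asked, in the order asked, and still so for the second after the job is handed in, with the robot touching nothing.
Of wheel_a2, wheel_a3, wheel_b2, wheel_b3, wheel_c2, wheel_c3 only 1 to 5 are there at a start; the rules pass over those that are not, and their reading is None.
At some moment in a run one of tray_base, wheel_a3, wheel_b3, wheel_c3 may be knocked a few centimetres aside while the robot is not near it.
It also fails if it takes over 210 s, if anything falls off the work surface, if the arm or the gripper's body presses on something with over 40 N, if the wrist force passes 120 N, or if a joint passes its speed limit or range.

## Working session

There is one attempt and no reset: what is moved stays moved. The work goes in short steps, Python scripts to look and compute and a tool call to move; the robot and the scene stay as the last step left them, time stands still between calls to the robot, and variables do not carry over. Pictures are saved under pics/ and viewed, at most 14 in all, crops included, and the job is handed in when it is done.

Besides the shell and the picture viewer there is one more tool, called after "Call:" as name(argument=value, ...), one argument or row to a line, values as JSON. servo_tool: Moves the arm, as the interface text tells. Its arguments: {"type":"object","properties":{"commands":{"type":"array","items":{"type":"array"}},"squeeze":{"type":"number"}},"required":["commands"]}

```bash
ls; mkdir -p pics
cat > h.py <<'E'
import numpy as np, cv2
from cell import monitor, read_camera, get_calibration, bot, outline_of
def save(cam,name):
    im=read_camera(cam); cv2.imwrite(f'pics/{name}.png',cv2.cvtColor(im,cv2.COLOR_RGB2BGR)); return im
def campose(cam):
    c=get_calibration(cam)
    if cam!='wrist': return c['K'],np.array(c['pose']),c
    s=monitor.observe(); T=np.eye(4);T[:3,:3]=s['ee_rot'];T[:3,3]=s['tool_pos']
    return c['K'],T@np.array(c['tool_from_camera']),c
def ray2plane(cam,uv,z,P=None):
    K,P0,c=campose(cam); P=P0 if P is None else P
    d=np.array(c.get('dist',c.get('distortion',np.zeros(5))),float)
    p=cv2.undistortPoints(np.array(uv,float).reshape(-1,1,2),np.array(K,float),d).reshape(-1,2)
    D=np.c_[p[:,0],-p[:,1],-np.ones(len(p))]@P[:3,:3].T
    o=P[:3,3]; t=(z-o[2])/D[:,2]; return o+D*t[:,None]
def proj(cam,X,P=None):
    K,P0,c=campose(cam); P=P0 if P is None else P
    d=np.array(c.get('dist',c.get('distortion',np.zeros(5))),float)
    q=(np.array(X,float).reshape(-1,3)-P[:3,3])@P[:3,:3]; q=q*[1,-1,-1]
    return cv2.projectPoints(q,np.zeros(3),np.zeros(3),np.array(K,float),d)[0].reshape(-1,2)
E
python3 - <<'E'
from h import *
np.set_printoptions(precision=1,suppress=True)
a=save('top','top0');b=save('scene','sc0')
for c in ('top','scene'): print(get_calibration(c))
for q in ['wheel_bin','bin_case','tray_base','tray_a','wheel_a1','wheel_a2','wheel_a3','glue_bottle','paint_jar','wheel_bin_handle']:
    for r in outline_of(q,'top'):
        m=r['mask'];(cx,cy),(w,h),an=cv2.minAreaRect(np.argwhere(m)[:,::-1].astype(np.float32)) if m.any() else ((0,0),(0,0),0)
        print(q,round(r['conf'],2),r['extent'],[round(float(v)) for v in (cx,cy,w,h,an)])
E
```

```text
pics
{'K': array([[449.3,   0. , 254.6],
       [  0. , 449.3, 192.9],
       [  0. ,   0. ,   1. ]]), 'pose': array([[  -0. ,    1. ,   -0.2,  352.7],
       [  -1. ,   -0. ,   -0. ,  103.1],
       [  -0. ,    0.2,    1. , 1333.1],
       [   0. ,    0. ,    0. ,    1. ]])}
{'K': array([[395.5,   0. , 258.7],
       [  0. , 395.5, 185.7],
       [  0. ,   0. ,   1. ]]), 'pose': array([[   0.6,    0.5,   -0.6, -200.6],
       [  -0.8,    0.4,   -0.5, -469.9],
       [  -0. ,    0.8,    0.7,  949. ],
       [   0. ,    0. ,    0. ,    1. ]])}
wheel_bin 0.6 [135.8, 209.1, 167.3, 283.7] [151, 242, 26, 79, 6]
bin_case 0.92 [87.1, 198.4, 166.8, 282.4] [142, 258, 51, 109, 45]
tray_base 0.81 [312.9, 180.7, 366.1, 209.3] [340, 196, 52, 24, 13]
tray_a 0.91 [274.2, 134.6, 326.0, 162.5] [298, 149, 50, 24, 9]
tray_a 0.85 [224.7, 175.8, 281.5, 212.3] [250, 193, 24, 53, 75]
tray_a 0.72 [264.7, 217.7, 321.6, 254.4] [295, 233, 24, 52, 75]
wheel_a1 0.76 [243.1, 274.1, 260.4, 287.7] [251, 282, 16, 16, 90]
wheel_a1 0.63 [338.1, 140.1, 356.0, 157.4] [348, 151, 15, 16, 45]
wheel_a1 0.56 [231.3, 190.9, 2
[... 333 characters left out ...]
, 204.3] [236, 196, 11, 12, 90]
wheel_a2 0.56 [215.4, 262.6, 231.8, 277.3] [222, 271, 16, 15, 90]
wheel_a2 0.5 [256.7, 181.7, 273.6, 197.3] [264, 190, 15, 15, 90]
wheel_a3 0.76 [243.1, 274.1, 260.4, 287.7] [251, 282, 16, 16, 90]
wheel_a3 0.63 [338.1, 140.1, 356.0, 157.4] [348, 151, 15, 16, 45]
wheel_a3 0.56 [231.3, 190.9, 242.8, 204.3] [236, 196, 11, 12, 90]
wheel_a3 0.56 [215.4, 262.6, 231.8, 277.3] [222, 271, 16, 15, 90]
wheel_a3 0.5 [256.7, 181.7, 273.6, 197.3] [264, 190, 15, 15, 90]
glue_bottle 0.86 [349.9, 104.1, 369.7, 130.4] [363, 117, 13, 30, 45]
paint_jar 0.43 [239.2, 131.1, 254.7, 147.0] [246, 138, 15, 11, 90]
wheel_bin_handle 0.94 [132.9, 203.9, 165.6, 281.0] [151, 243, 27, 79, 5]
```

View pics/top0.png

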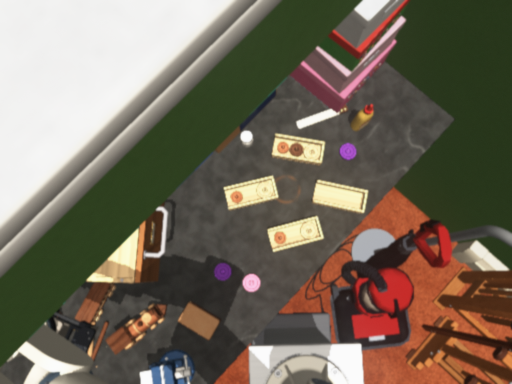

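View pics/sc0.png

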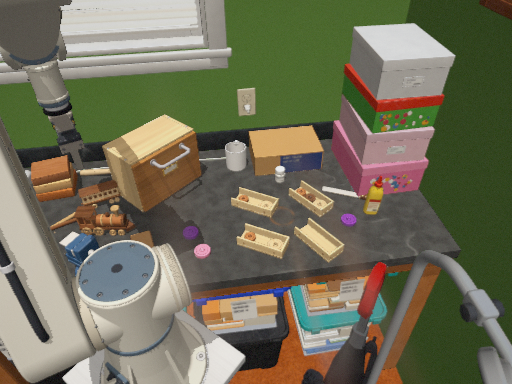

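```bash
cat > fit.py <<'E'
from h import *
from scipy.optimize import minimize
def box(cx,cy,yaw,L=150,W=66,H=34,z0=0):
    c,s=np.cos(yaw),np.sin(yaw)
    return np.array([[cx+c*a*L/2-s*b*W/2,cy+s*a*L/2+c*b*W/2,z0+z] for z in (0,H) for a in (-1,1) for b in (-1,1)])
def hullmask(pts,S=4):
    m=np.zeros((384*S,512*S),np.uint8); h=cv2.convexHull(((pts+.5)*S).astype(np.float32)); cv2.fillConvexPoly(m,np.round(h*16).astype(np.int32),1,shift=4); return cv2.resize(m.astype(np.float32),(512,384),interpolation=cv2.INTER_AREA)
def fitbox(obs,init,**k):
    # obs list of (cam,mask,P)
    def cost(p):
        e=0
        for cam,m,P in obs:
            h=hullmask(proj(cam,box(p[0],p[1],np.radians(p[2]),**k),P)); e+=np.abs(h-m).sum()/m.sum()
        return e
    best=min((minimize(cost,[init[0],init[1],y],method='Nelder-Mead',options=dict(initial_simplex=[[init[0],init[1],y],[init[0]+15,init[1],y],[init[0],init[1]+15,y],[init[0],init[1],y+10]],xatol=.1,fatol=1e-4)) for y in init[2]),key=lambda r:r.fun)
    return best.x,best.fun/len(obs)
E
python3 - <<'E'
from fit import *
np.set_printoptions(precision=1,suppress=True)
a=read_camera('top');b=read_camera('scene')
T=[];
for q in ('tray_base','tray_a'):
    for r in outline_of(q,'top'): T.append((q,r['mask'].astype(np.float32)))
S=[]
for q in ('tray_base','tray_a'):
    for r in outline_of(q,'scene'): S.append((q,r['mask'].astype(np.float32)));print(q,r['conf'],r['extent'])
for q,m in T:
    ys,xs=np.nonzero(m); c=ray2plane('top',[[xs.mean(),ys.mean()]],17)[0]
    p,e=fitbox([('top',m,None)],(c[0],c[1],(-80,-45,0,45)))
    print('top',q,p,e)
    u=proj('scene',[p[0],p[1],17])[0]
    s=min(S,key=lambda s:np.hypot(*(np.argwhere(s[1]).mean(0)[::-1]-u))); 
    p,e=fitbox([('scene',s[1],None)],(p[0],p[1],(p[2],)));print('  scene',p,e)
    p,e=fitbox([('top',m,None),('scene',s[1],None)],(p[0],p[1],(p[2],)));print('  both',p,e,u)
for q,z in (('wheel_bin_handle',170),('glue_bottle',80),('paint_jar',27),('bin_case',207),('wheel_bin',200)):
    for cam in('top','scene'):
        for r in outline_of(q,cam)[:1]:
            ys,xs=np.nonzero(r['mask']);print(q,cam,ray2plane(cam,[[xs.mean(),ys.mean()]],z)[0])
s=cv2.resize(cv2.cvtColor(a,cv2.COLOR_RGB2BGR)[95:295,80:380],None,fx=2.6,fy=2.6,interpolation=cv2.INTER_CUBIC);cv2.imwrite('pics/topz.png',s)
E
```

```text
tray_base 0.64 [294.4, 218.7, 344.5, 262.0]
tray_base 0.17 [242.5, 230.7, 253.9, 239.5]
tray_a 0.91 [231.5, 190.0, 277.1, 215.7]
tray_a 0.72 [288.5, 180.0, 337.6, 215.1]
tray_a 0.61 [235.6, 223.6, 288.3, 260.7]
tray_a 0.18 [130.4, 127.0, 198.0, 210.2]
top tray_base [ 571.9 -119.9 -104.5] 0.04469330236315727
  scene [ 568.5 -119.3 -105. ] 0.10789535939693451
  both [ 570.8 -119.9 -104.6] 0.09187877178192139 [318.3 238.1]
top tray_a [465.5  16.9 103. ] 0.4836859405040741
  scene [463.8  16.7 103.4] 0.2894313335418701
  both [464.8  16.8 103.6] 0.3937705159187317 [262.8 239.6]
top tray_a [590.8 141.6 -77.9] 0.4785436689853668
  scene [589.3 143.  -80.2] 0.31549718976020813
  both [590.4 141.9 -78.9] 0.40499815344810486 [254.9 201.4]
top tray_a [ 720.4   -4.2 -101.8] 0.7748751640319824
  scene [ 720.1   -2.7 -103.7] 0.6028226017951965
  both [ 720.2   -3.7 -102.4] 0.6946437358856201 [310.6 197.4]
wheel_bin_handle top [433.2 397.7 170. ]
wheel_bin_handle scene [413.5 355.7 170. ]
glue_bottle top [ 786.7 -190.6   80. ]
glue_bottle scene [ 773.4 -200.2   80. ]
paint_jar scene [755.6 151.3  27. ]
bin_case top [411.5 423.1 207. ]
bin_case scene [392.3 385.5 207. ]
wheel_bin top [430.7 390.2 200. ]
wheel_bin scene [387.4 322.7 200. ]
```

View pics/topz.png

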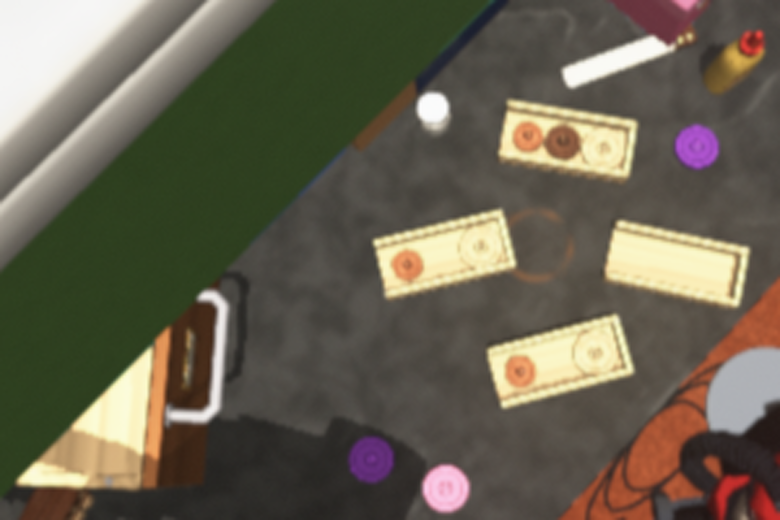

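Run:
```python
from fit import *
np.set_printoptions(precision=2,suppress=True)
s=monitor.observe();print(s['ee_rot'],s['time_s'],s['gripper_width'])
c=get_calibration('wrist');print(c)
pt={'top':[[163.8,209.6],[163.8,253.5]],'scene':[[187,150],[152,168]]}
for i in range(2):
    L=[]
    for cam in pt:
        A=ray2plane(cam,[pt[cam][i]],0)[0];B=ray2plane(cam,[pt[cam][i]],300)[0];L.append((A,(B-A)/np.linalg.norm(B-A)))
    (a,u),(b,v)=L
    M=np.c_[u,-v];t=np.linalg.lstsq(M,b-a,rcond=None)[0];print(a+u*t[0],b+v*t[1])
print(ray2plane('top',pt['top'],180))
```

```text
[[-0.91  0.4  -0.  ]
 [ 0.4   0.91 -0.  ]
 [-0.   -0.   -1.  ]] 1.4 91.95865388435405
{'K': array([[303.25,   0.  , 253.73],
       [  0.  , 303.25, 191.98],
       [  0.  ,   0.  ,   1.  ]]), 'tool_from_camera': array([[  -0.  ,    0.96,    0.29,   83.19],
       [   1.  ,    0.  ,    0.  ,    0.08],
       [   0.  ,    0.29,   -0.96, -169.21],
       [   0.  ,    0.  ,    0.  ,    1.  ]])}
[522.14 362.85 182.86] [518.6  366.1  183.07]
[408.96 361.77 182.96] [381.43 383.75 186.56]
[[522.56 363.5  180.  ]
 [409.1  362.43 180.  ]]
```

Call:
servo_tool(
  commands=[
    [[0, 0, 0.06], [0, 0, 0], 1],
    [[0, 0, 0.12], [0, 0, 0], 1],
    [[0, 0, 0.18], [0, 0, 0], 1],
    [[0.05, -0.05, 0.2], [0, 0, 0], 1],
    [[0.1, -0.1, 0.2], [0, 0, 0], 1],
    [[0.13, -0.15, 0.2], [0, 0, 0], 1],
    [[0.16, -0.2, 0.2], [0, 0, 0], 1],
    [[0.17, -0.25, 0.2], [0, 0, 0], 1],
  ],
)

```text
time_s: 2.4
tool_pos: [423.6, 319.9, 414.4]
ee_rot: [[-0.915, 0.404, 0.0], [0.404, 0.915, -0.0], [-0.0, -0.0, -1.0]]
ft_force: [0.8, 1.1, 0.0]
gripper_width: 92.0
gripper_force: 0.0
```

Run:
```python
from fit import *
np.set_printoptions(precision=2,suppress=True)
save('wrist','w1')
for q in ('wheel_bin_handle','bin_case'):
  for r in outline_of(q,'wrist'): print(q,r['conf'],r['extent'])
```

```text
wheel_bin_handle 0.63 [277.9, 68.0, 360.8, 236.7]
bin_case 0.85 [278.9, 13.2, 479.5, 251.1]
```

View pics/w1.png

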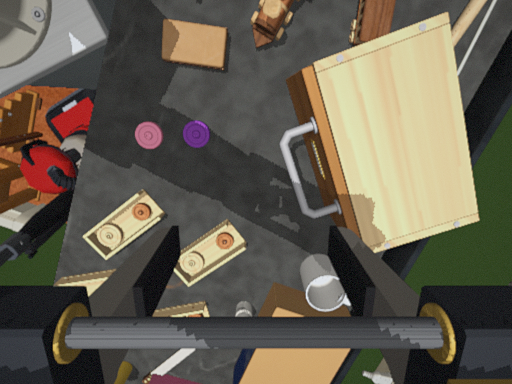

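Run:
```python
from fit import *
np.set_printoptions(precision=1,suppress=True)
C=ray2plane('wrist',[[316,66],[375,252],[479,216],[447,13]],207);print(C, [np.linalg.norm(C[i]-C[(i+1)%4]) for i in range(4)])
H=ray2plane('wrist',[[284,148],[297,205]],180);print(H,np.degrees(np.arctan2(*(H[1]-H[0])[[1,0]])))
e=C[1]-C[0];print(np.degrees(np.arctan2(e[1],e[0])))
for q in ('wheel_bin_handle',):
  r=outline_of(q,'wrist')[0]
  m=r['mask'];ys,xs=np.nonzero(m); print([ (y,xs[ys==y].min()) for y in range(ys.min(),ys.max(),6)])
im=read_camera('wrist')[50:260,250:400]
cv2.imwrite('pics/w1z.png',cv2.resize(cv2.cvtColor(im,cv2.COLOR_RGB2BGR),None,fx=2.8,fy=2.8,interpolation=cv2.INTER_CUBIC))
```

```text
[[343.8 433.8 207. ]
 [601.5 424.2 207. ]
 [606.6 567.  207. ]
 [351.8 584.7 207. ]] [np.float64(257.87337700639796), np.float64(142.92213340193103), np.float64(255.42457389516466), np.float64(151.0912893508239)]
[[421.3 364.7 180. ]
 [503.5 350.8 180. ]] -9.647788018005643
-2.1437251907498633
[(65, np.int64(308)), (71, np.int64(296)), (77, np.int64(287)), (83, np.int64(287)), (89, np.int64(288)), (95, np.int64(290)), (101, np.int64(292)), (107, np.int64(294)), (113, np.int64(296)), (119, np.int64(297)), (125, np.int64(298)), (131, np.int64(285)), (137, np.int64(281)), (143, np.int64(279)), (149, np.int64(281)), (155, np.int64(283)), (161, np.int64(284)), (167, np.int64(286)), (173, np.int64(289)), (179, np.int64(290)), (185, np.int64(292)), (191, np.int64(294)), (197, np.int64(297)), (203, np.int64(299)), (209, np.int64(301)), (215, np.int64(308)), (221, np.int64(334)), (227, np.int64(345)), (233, np.int64(354))]
```

View pics/w1z.png

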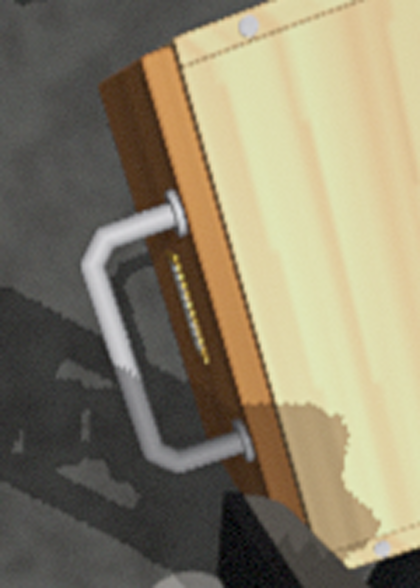

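Run:
```python
from fit import *
np.set_printoptions(precision=1,suppress=True)
H=ray2plane('wrist',[[285.5,146],[305,208]],180);print(H,H.mean(0),np.degrees(np.arctan2(*(H[1]-H[0])[[1,0]])))
C=ray2plane('wrist',[[312.5,64.3],[373.2,251.8]],207);e=C[1]-C[0];print(C,C.mean(0),np.linalg.norm(e),np.degrees(np.arctan2(e[1],e[0])))
C=ray2plane('wrist',[[250+142/2.8,50+52/2.8],[250+308/2.8,50+545/2.8]],200);e=C[1]-C[0];print(C,C.mean(0),np.linalg.norm(e),np.degrees(np.arctan2(e[1],e[0])))
```

```text
[[418.7 370.1 180. ]
 [511.2 362.3 180. ]] [464.9 366.2 180. ] -4.836991482961049
[[339.3 433.  207. ]
 [598.8 425.  207. ]] [469. 429. 207.] 259.6619820506413 -1.7725202418410901
[[337.9 420.1 200. ]
 [585.3 412.7 200. ]] [461.6 416.4 200. ] 247.50266359416028 -1.7140140407489095
```

Call:
servo_tool(
  commands=[
    [[0.01, 0.012, -0.03], [0, 0, 5], 0.42],
    [[0.02, 0.025, -0.06], [0, 0, 10], 0.42],
    [[0.03, 0.037, -0.1], [0, 0, 16], 0.42],
    [[0.042, 0.047, -0.14], [0, 0, 22], 0.42],
    [[0.042, 0.047, -0.17], [0, 0, 22], 0.42],
    [[0.042, 0.047, -0.2], [0, 0, 22], 0.42],
    [[0.042, 0.047, -0.23], [0, 0, 22], 0.42],
    [[0.042, 0.047, -0.253], [0, 0, 22], 0.42],
  ],
  squeeze=25,
)

```text
time_s: 3.65
tool_pos: [463.3, 370.2, 159.8]
ee_rot: [[-1.0, 0.03, -0.001], [0.03, 1.0, -0.001], [0.001, -0.001, -1.0]]
ft_force: [0.8, -0.7, -0.3]
gripper_width: 38.5
gripper_force: 0.0
```

Call:
servo_tool(
  commands=[
    [[0, 0, 0], [0, 0, 0], 0.42],
    [[0, 0, 0], [0, 0, 0], 0],
    [[0, 0, 0], [0, 0, 0], 0],
    [[0, 0, 0], [0, 0, 0], 0],
    [[0, 0, 0], [0, 0, 0], 0],
    [[0, 0, 0], [0, 0, 0], 0],
    [[0, 0, 0], [0, 0, 0], 0],
    [[0, 0, 0], [0, 0, 0], 0],
  ],
)

```text
time_s: 4.65
tool_pos: [464.4, 362.8, 162.4]
ee_rot: [[-1.0, 0.031, -0.001], [0.031, 0.999, -0.01], [0.001, -0.01, -1.0]]
ft_force: [0.3, -27.8, 11.2]
gripper_width: 10.4
gripper_force: 24.9
```

Call:
servo_tool(
  commands=[
    [[0, -0.011, -0.003], [2.9, 0, 0], 0],
    [[0, -0.018, -0.007], [5.7, 0, 0], 0],
    [[0, -0.025, -0.011], [8.6, 0, 0], 0],
    [[0, -0.032, -0.015], [11.5, 0, 0], 0],
    [[0.001, -0.039, -0.02], [14.3, 0, 0], 0],
    [[0.001, -0.045, -0.024], [17.2, 0, 0], 0],
    [[0.001, -0.051, -0.03], [20, 0, 0], 0],
    [[0.001, -0.057, -0.035], [22.9, 0, 0], 0],
  ],
)

```text
time_s: 5.65
tool_pos: [461.5, 310.7, 127.4]
ee_rot: [[-1.0, 0.031, -0.007], [0.026, 0.92, 0.39], [0.018, 0.39, -0.921]]
ft_force: [-18.5, -9.7, 15.0]
gripper_width: 10.1
gripper_force: 25.1
```

Call:
servo_tool(
  commands=[
    [[0, -0.006, -0.006], [2.9, 0, 0], 0],
    [[0, -0.011, -0.012], [5.7, 0, 0], 0],
    [[0, -0.016, -0.018], [8.6, 0, 0], 0],
    [[0, -0.02, -0.025], [11.5, 0, 0], 0],
    [[0, -0.024, -0.032], [14.3, 0, 0], 0],
    [[0, -0.029, -0.039], [17.2, 0, 0], 0],
    [[0, -0.03, -0.04], [17.5, 0, 0], 0],
    [[0, -0.03, -0.04], [17.5, 0, 0], 0],
  ],
)

```text
time_s: 6.65
tool_pos: [461.2, 281.6, 86.7]
ee_rot: [[-0.999, 0.032, -0.007], [0.019, 0.76, 0.649], [0.026, 0.649, -0.761]]
ft_force: [-15.1, -10.8, 8.0]
gripper_width: 10.2
gripper_force: 24.9
```

Call:
servo_tool(
  commands=[
    [[0, 0, 0], [0, 0, 0], 0.42],
    [[0, 0, 0], [0, 0, 0], 0.42],
    [[0, 0, 0], [0, 0, 0], 0.42],
    [[0, -0.013, 0.015], [0, 0, 0], 0.42],
    [[0, -0.03, 0.035], [0, 0, 0], 0.42],
    [[0, -0.055, 0.065], [0, 0, 0], 0.42],
    [[0, -0.08, 0.095], [0, 0, 0], 0.42],
    [[0, -0.105, 0.125], [0, 0, 0], 0.42],
  ],
)

```text
time_s: 7.65
tool_pos: [465.6, 175.9, 212.8]
ee_rot: [[-1.0, 0.031, 0.0], [0.024, 0.761, 0.648], [0.02, 0.648, -0.762]]
ft_force: [0.5, 0.6, -0.2]
gripper_width: 38.7
gripper_force: 0.0
```

Call:
servo_tool(
  commands=[
    [[0, -0.02, 0.04], [-5, 0, 0], 1],
    [[0.02, -0.04, 0.08], [-10, 0, 0], 1],
    [[0.04, -0.07, 0.12], [-16, 0, 0], 1],
    [[0.06, -0.1, 0.16], [-22, 0, 0], 1],
    [[0.08, -0.12, 0.18], [-28, 0, 0], 1],
    [[0.1, -0.14, 0.19], [-35, 0, 0], 1],
    [[0.1, -0.156, 0.19], [-40.4, 0, 0], 1],
    [[0.1, -0.156, 0.19], [-40.4, 0, 0], 1],
  ],
)

```text
time_s: 8.65
tool_pos: [565.6, 21.6, 401.8]
ee_rot: [[-1.0, 0.03, 0.0], [0.03, 1.0, 0.0], [-0.0, 0.0, -1.0]]
ft_force: [0.0, -0.1, 0.4]
gripper_width: 91.9
gripper_force: 0.0
```

Run:
```python
from fit import *
np.set_printoptions(precision=1,suppress=True)
s=monitor.observe();print(s['tool_pos'],s['ee_rot'],s['time_s'])
read_camera('top');save('wrist','w2')
Pw=campose('wrist')[1]
for q in ('tray_base','tray_a'):
    Rt=outline_of(q,'top')
    for r in outline_of(q,'wrist'):
        m=r['mask'].astype(np.float32)
        print(q,r['conf'],r['extent'])
        if r['conf']<.3: continue
        # fill wheel holes by convex hull
        h=cv2.convexHull(np.argwhere(r['mask'])[:,::-1].astype(np.int32)); m=np.zeros((384,512),np.uint8);cv2.fillConvexPoly(m,h,1);m=m.astype(np.float32)
        c=ray2plane('wrist',[h.reshape(-1,2).mean(0)],17)[0]
        print('  wrist',*fitbox([('wrist',m,Pw)],(c[0],c[1],(-105,-78))))
```

```text
[565.6  21.6 401.8] [[-1.  0.  0.]
 [ 0.  1.  0.]
 [-0.  0. -1.]] 8.65
tray_base 0.61 [128.4, 122.5, 221.3, 179.4]
  wrist [ 567.9 -121.6 -104. ] 0.04320058971643448
tray_a 0.86 [201.3, 53.2, 292.5, 118.3]
  wrist [462.2  13.6 -76.5] 0.04680609703063965
tray_a 0.79 [199.0, 202.9, 282.4, 245.5]
  wrist [ 716.    -6.3 -101.1] 0.036811888217926025
tray_a 0.75 [275.5, 126.3, 365.2, 185.1]
  wrist [588.1 138.3 -77.7] 0.04391147941350937
```

View pics/w2.png

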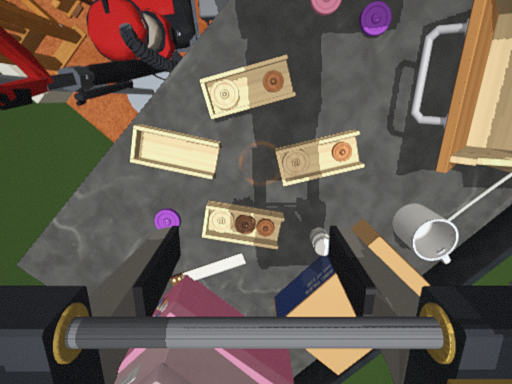

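Call:
servo_tool(
  commands=[
    [[0.003, 0.02, -0.03], [0, 0, -10], 1],
    [[0.006, 0.04, -0.06], [0, 0, -20], 1],
    [[0.009, 0.06, -0.09], [0, 0, -30], 1],
    [[0.012, 0.08, -0.12], [0, 0, -40], 1],
    [[0.015, 0.1, -0.16], [0, 0, -50], 1],
    [[0.018, 0.11, -0.2], [0, 0, -60], 1],
    [[0.023, 0.118, -0.25], [0, 0, -70], 1],
    [[0.023, 0.118, -0.3], [0, 0, -76.5], 1],
  ],
  squeeze=25,
)

```text
time_s: 9.95
tool_pos: [588.9, 139.1, 100.3]
ee_rot: [[-0.198, 0.98, 0.001], [0.98, 0.198, 0.001], [0.001, 0.001, -1.0]]
ft_force: [-0.2, 0.3, 0.4]
gripper_width: 91.9
gripper_force: 0.0
```

Run:
```python
from fit import *
np.set_printoptions(precision=2,suppress=True)
s=monitor.observe();print(s['tool_pos'],s['joints'],s['ee_rot'][:,1])
save('wrist','w3')
Pw=campose('wrist')[1]
print(np.array(proj('wrist',box(589,140,np.radians(-78)),Pw)[4:]))
for r in outline_of('tray_a','wrist'): print(r['conf'],r['extent'])
```

```text
[588.91 139.13 100.32] [ 13.13  25.75 101.53   0.04  52.66   1.7 ] [0.98 0.2  0.  ]
[[213.69 109.79]
 [304.23 108.34]
 [223.02 287.1 ]
 [298.51 286.49]]
0.95 [38.0, 212.5, 150.7, 365.3]
0.72 [286.9, 288.6, 389.3, 383.5]
0.64 [211.4, 105.4, 299.1, 279.1]
```

View pics/w3.png

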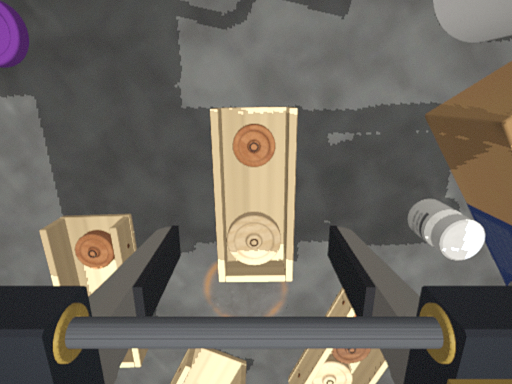

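Call:
servo_tool(
  commands=[
    [[-0.003, 0.003, -0.03], [0, 0, 0], 1],
    [[-0.003, 0.003, -0.06], [0, 0, 0], 1],
    [[-0.003, 0.003, -0.085], [0, 0, 0], 1],
    [[-0.003, 0.003, -0.095], [0, 0, 0], 1],
    [[-0.003, 0.003, -0.095], [0, 0, 0], 1],
    [[-0.003, 0.003, -0.095], [0, 0, 0], 0.6],
    [[-0.003, 0.003, -0.095], [0, 0, 0], 0.6],
    [[-0.003, 0.003, -0.095], [0, 0, 0], 0.6],
  ],
)

```text
time_s: 11.05
tool_pos: [586.4, 142.0, 7.5]
ee_rot: [[-0.203, 0.979, 0.002], [0.979, 0.203, 0.0], [0.0, 0.002, -1.0]]
ft_force: [1.1, 0.5, 5.1]
gripper_width: 65.4
gripper_force: 25.0
```

Call:
servo_tool(
  commands=[
    [[0, 0, 0.05], [0, 0, 0], 0.6],
    [[0, 0.01, 0.11], [0, 0, 10], 0.6],
    [[-0.01, 0.04, 0.17], [0, 0, 20], 0.6],
    [[-0.02, 0.08, 0.23], [0, 0, 30.5], 0.6],
    [[-0.03, 0.12, 0.28], [0, 0, 41], 0.6],
    [[-0.04, 0.16, 0.29], [0, 0, 52], 0.6],
    [[-0.05, 0.19, 0.29], [0, 0, 63], 0.6],
    [[-0.058, 0.221, 0.28], [0, 0, 73], 0.6],
  ],
)

```text
time_s: 12.05
tool_pos: [527.0, 364.1, 287.5]
ee_rot: [[-0.996, 0.086, 0.001], [0.086, 0.996, 0.001], [-0.001, 0.001, -1.0]]
ft_force: [0.5, -0.5, -2.3]
gripper_width: 65.8
gripper_force: 25.0
```

Run:
```python
from fit import *
np.set_printoptions(precision=2,suppress=True)
s=monitor.observe();print(s['tool_pos'],s['joints'],s['ee_rot'],s['gripper_width'])
save('scene','s3')
```

```text
[526.98 364.08 287.54] [ 34.51  18.31  86.94  -0.    74.67 -50.55] [[-1.    0.09  0.  ]
 [ 0.09  1.    0.  ]
 [-0.    0.   -1.  ]] 65.83927822537667
```

View pics/s3.png

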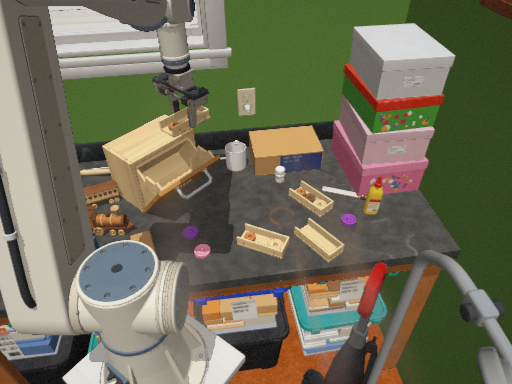

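Call:
servo_tool(
  commands=[
    [[0, 0, -0.005], [-0.2, -7, 2], 0.6],
    [[0, 0, -0.012], [-0.4, -14, 3], 0.6],
    [[0, 0, -0.02], [-0.6, -21, 3], 0.6],
    [[0.001, 0, -0.028], [-0.8, -28, 3], 0.6],
    [[0.002, 0, -0.036], [-1, -35, 3], 0.6],
    [[0.003, 0, -0.046], [-1.2, -42, 3], 0.6],
    [[0.004, 0, -0.056], [-1.4, -49, 3], 0.6],
    [[0.004, 0, -0.064], [-1.6, -56, 3], 0.6],
  ],
)

```text
time_s: 13.1
tool_pos: [521.1, 372.9, 250.0]
ee_rot: [[-0.613, 0.054, 0.789], [0.038, 0.999, -0.038], [-0.79, 0.007, -0.614]]
ft_force: [1.9, 0.3, 1.3]
gripper_width: 65.7
gripper_force: 25.0
```

Call:
servo_tool(
  commands=[
    [[0, 0, 0], [0, -2, 0], 0.6],
    [[0, 0, 0], [0, -4, 0], 0.6],
    [[0, 0, 0], [0, -4, 0], 0.6],
    [[0, 0, 0], [0, -4, 0], 0.6],
    [[0, 0, 0], [0, -4, 0], 0.6],
    [[0, 0, 0], [0, -4, 0], 0.6],
    [[0, 0, 0], [0, -4, 0], 0.6],
    [[0, 0, 0], [0, -4, 0], 0.6],
  ],
)

```text
time_s: 14.1
tool_pos: [516.5, 382.5, 267.7]
ee_rot: [[-0.584, 0.065, 0.81], [0.038, 0.998, -0.052], [-0.811, 0.001, -0.585]]
ft_force: [-0.3, 0.3, -1.3]
gripper_width: 65.7
gripper_force: 25.0
```

Run:
```python
from fit import *
np.set_printoptions(precision=2,suppress=True)
s=monitor.observe();print(s['tool_pos'],s['joints'],s['ee_rot'],s['gripper_width'],s['ft_force'])
a=read_camera('scene');b=read_camera('wrist')
f=lambda i:cv2.cvtColor(i,cv2.COLOR_RGB2BGR)
cv2.imwrite('pics/p1.png',np.hstack([cv2.resize(f(a)[60:220,80:280],(400,320),interpolation=cv2.INTER_CUBIC),cv2.resize(f(b),(400,320))]))
for r in outline_of('wheel_a1','wrist'): print(r['conf'],r['extent'])
```

```text
[516.53 382.53 267.66] [ 60.47  12.94 118.3  -74.2   49.35  26.93] [[-0.58  0.06  0.81]
 [ 0.04  1.   -0.05]
 [-0.81  0.   -0.58]] 65.65054252897465 [-0.32  0.28 -1.33]
```

View pics/p1.png

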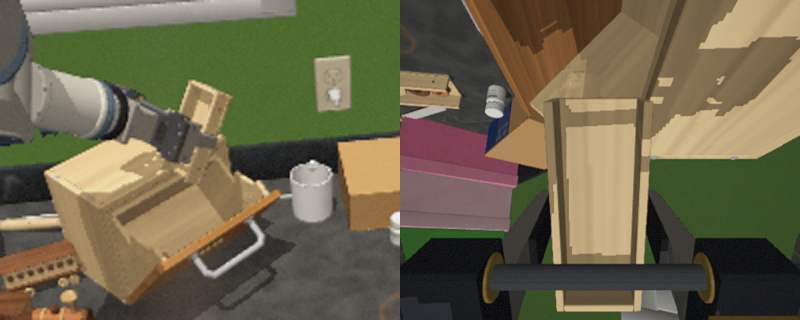

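Call:
servo_tool(
  commands=[
    [[0, 0, 0.03], [0, 7, 0], 0.6],
    [[0, 0, 0.06], [0, 14, 0], 0.6],
    [[0, 0, 0.09], [0, 22, 0], 0.6],
    [[0, 0, 0.1], [0, 30, 0], 0.6],
    [[0, -0.03, 0.1], [0, 38, 0], 0.6],
    [[0, -0.08, 0.1], [0, 46, 0], 0.6],
    [[0, -0.12, 0.1], [0, 54, 0], 0.6],
    [[0, -0.16, 0.1], [2, 60, 0], 0.6],
  ],
)

```text
time_s: 15.25
tool_pos: [516.8, 221.4, 367.9]
ee_rot: [[-0.993, 0.049, -0.106], [0.052, 0.998, -0.021], [0.105, -0.026, -0.994]]
ft_force: [-0.3, 0.2, -2.5]
gripper_width: 66.2
gripper_force: 25.0
```

Run:
```python
from fit import *
np.set_printoptions(precision=2,suppress=True)
s=monitor.observe();print(s['tool_pos'],s['joints'],s['ee_rot'],s['gripper_width'],s['ft_force'])
a=read_camera('top');b=read_camera('wrist')
f=lambda i:cv2.cvtColor(i,cv2.COLOR_RGB2BGR)
cv2.imwrite('pics/p2.png',np.hstack([cv2.resize(f(a)[180:300,80:240],(400,300),interpolation=cv2.INTER_CUBIC),cv2.resize(f(b),(400,300))]))
for c in ('wrist','top'):
  for r in outline_of('wheel_a1',c): print(c,r['conf'],r['extent'])
```

```text
[516.79 221.4  367.95] [ 22.27  12.01  85.72   1.2   88.34 -64.92] [[-0.99  0.05 -0.11]
 [ 0.05  1.   -0.02]
 [ 0.1  -0.03 -0.99]] 66.15580149703685 [-0.25  0.22 -2.48]
wrist 0.94 [248.4, 60.8, 276.9, 95.4]
wrist 0.83 [196.0, 41.6, 222.9, 73.4]
wrist 0.81 [375.9, 64.4, 409.6, 100.3]
wrist 0.56 [377.9, 97.2, 398.2, 112.9]
top 0.66 [339.9, 139.4, 353.0, 159.5]
top 0.61 [143.1, 258.3, 163.7, 269.0]
top 0.4 [147.7, 246.0, 165.2, 255.3]
```

View pics/p2.png

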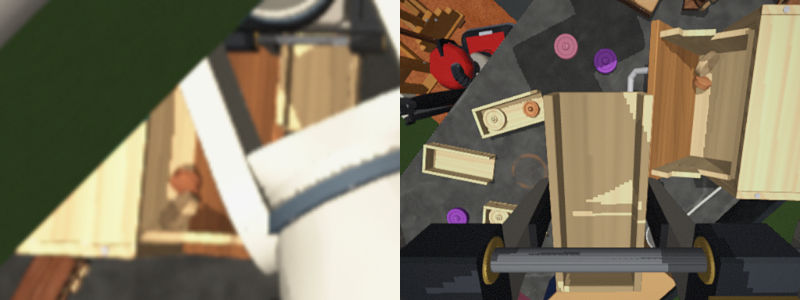

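```bash
cat > base.py <<'E'
from fit import *
np.set_printoptions(precision=2,suppress=True)
def measure(q,cam,init,**k):
    P=campose(cam)[1]; im=read_camera(cam); out=[]
    for r in outline_of(q,cam):
        if r['conf']<.3: continue
        h=cv2.convexHull(np.argwhere(r['mask'])[:,::-1].astype(np.int32)); m=np.zeros((384,512),np.uint8);cv2.fillConvexPoly(m,h,1)
        c=ray2plane(cam,[h.reshape(-1,2).mean(0)],17,P)[0]
        out.append((r['conf'],r['extent'],*fitbox([(cam,m.astype(np.float32),P)],(c[0],c[1],init),**k)))
    return out
E
python3 - <<'E'
from base import *
from scipy.spatial.transform import Rotation as R
for o in measure('tray_base','wrist',(-104,)): print(o)
for o in measure('tray_base','top',(-104,)): print(o)
s=monitor.observe()
a=np.radians(-14.2);y=np.array([np.cos(a),np.sin(a),0]);z=np.array([0,0,-1.]);x=np.cross(y,z)
Rt=np.c_[x,y,z];Rc=np.array(s['ee_rot'])
print(R.from_matrix(Rt@Rc.T).as_rotvec(degrees=True), s['tool_pos'])
c=get_calibration('wrist');T=np.array(c['tool_from_camera'])
for d in (-6,0,6): print(d,proj('wrist',[[75+d,-33,-26.5],[75+d,33,-26.5],[75+d,-33,1.5],[75+d,33,1.5]],T).ravel())
for r in outline_of('tray_a','wrist'): print(r['conf'],r['extent'])
im=cv2.cvtColor(read_camera('wrist'),cv2.COLOR_RGB2GRAY).astype(int)
print(im[105:135,200],im[105:135,320], im[105:135,260])
E
```

```text
(0.65, [22.4, 183.4, 118.6, 235.5], array([ 568.26, -121.48, -104.36]), np.float64(0.033028844743967056))
(0.65, [310.4, 179.6, 368.4, 213.0], array([ 571.24, -120.41, -104.05]), np.float64(0.06336932629346848))
[  -4.25   -5.33 -101.28] [515.89 223.79 367.82]
-6 [182.7  130.59 325.04 130.54 194.05 125.49 313.63 125.45]
0 [181.79 117.28 325.95 117.23 193.41 114.28 314.26 114.24]
6 [180.86 103.63 326.87 103.58 192.75 102.83 314.91 102.79]
0.96 [184.2, 113.4, 327.7, 373.3]
0.88 [86.0, 113.2, 183.3, 173.9]
0.69 [103.1, 256.8, 151.5, 285.7]
0.57 [370.9, 62.0, 408.8, 97.2]
[56 51 48 45 53 51 52 46 55 50 46 50 65 87 95 87 79 79 79 74 77 76 76 77
 77 79 80 74 79 76] [146 142 140 139 135 133 132 130 128 127 125 127 120 121 120 121 164 199
 210 210 210 210 209 210 211 209 209 211 210 211] [ 71  75  71  74  75  77  79  75  80  79  81  75  83 124 151 152 151 150
 151 148 152 152 152 151 151 151 152 150 152 150]
```

Call:
servo_tool(
  commands=[
    [[0.005, -0.04, -0.02], [-0.3, -0.4, -8], 0.6],
    [[0.01, -0.08, -0.04], [-0.7, -0.8, -16], 0.6],
    [[0.02, -0.12, -0.06], [-1, -1.3, -24], 0.6],
    [[0.03, -0.16, -0.08], [-1.3, -1.7, -32], 0.6],
    [[0.035, -0.2, -0.1], [-1.7, -2.1, -40], 0.6],
    [[0.04, -0.24, -0.12], [-2, -2.5, -48], 0.6],
    [[0.045, -0.28, -0.14], [-2.3, -2.9, -56], 0.6],
    [[0.05, -0.32, -0.16], [-2.7, -3.4, -64], 0.6],
  ],
)

```text
time_s: 16.75
tool_pos: [566.8, -97.9, 207.4]
ee_rot: [[-0.387, 0.921, -0.039], [0.922, 0.388, 0.015], [0.029, -0.03, -0.999]]
ft_force: [0.0, -0.6, -2.4]
gripper_width: 66.0
gripper_force: 25.0
```

```bash
cat > rot.py <<'E'
import sys
from base import *
from scipy.spatial.transform import Rotation as R
# usage: rot.py yang x y z : vector to vertical pose with tool y at yang, TCP at x y z
s=monitor.observe();a=np.radians(float(sys.argv[1]));y=np.array([np.cos(a),np.sin(a),0]);z=np.array([0,0,-1.]);x=np.cross(y,z)
print(R.from_matrix(np.c_[x,y,z]@np.array(s['ee_rot']).T).as_rotvec(degrees=True),(np.array([float(v) for v in sys.argv[2:5]])-s['tool_pos'])/1000,s['tool_pos'],s['time_s'])
E
python3 rot.py -14.2 570 -119 80
```

```text
[ -1.53  -1.9  -36.99] [ 0.   -0.02 -0.13] [566.83 -97.89 207.36] 16.75
```

Call:
servo_tool(
  commands=[
    [[0.001, -0.005, -0.02], [-0.3, -0.4, -7.4], 0.6],
    [[0.002, -0.01, -0.04], [-0.6, -0.8, -14.8], 0.6],
    [[0.003, -0.015, -0.06], [-0.9, -1.1, -22.2], 0.6],
    [[0.003, -0.021, -0.08], [-1.2, -1.5, -29.6], 0.6],
    [[0.003, -0.021, -0.1], [-1.5, -1.9, -37], 0.6],
    [[0.003, -0.021, -0.12], [-1.5, -1.9, -37], 0.6],
    [[0.003, -0.021, -0.137], [-1.5, -1.9, -37], 0.6],
    [[0.003, -0.021, -0.137], [-1.5, -1.9, -37], 0.6],
  ],
)

```text
time_s: 17.75
tool_pos: [568.7, -117.7, 69.6]
ee_rot: [[0.241, 0.97, -0.003], [0.97, -0.241, 0.002], [0.001, -0.003, -1.0]]
ft_force: [-1.3, 0.4, -1.4]
gripper_width: 65.6
gripper_force: 25.0
```

Run:
```python
from base import *
s=monitor.observe();print(s['tool_pos'],s['ee_rot'][:,1],s['ee_rot'][:,2])
im=save('wrist','w5');a=save('top','t5')
print(proj('top',[[570,-120,34]]))
f=lambda i:cv2.cvtColor(i,cv2.COLOR_RGB2BGR)
cv2.imwrite('pics/p3.png',np.hstack([cv2.resize(f(a)[160:232,300:380],(300,270),interpolation=cv2.INTER_CUBIC),cv2.resize(f(im),(490,368))[:270]]))
```

```text
[ 568.74 -117.75   69.59] [ 0.97 -0.24 -0.  ] [-0.  0. -1.]
[[339.87 195.59]]
```

View pics/p3.png

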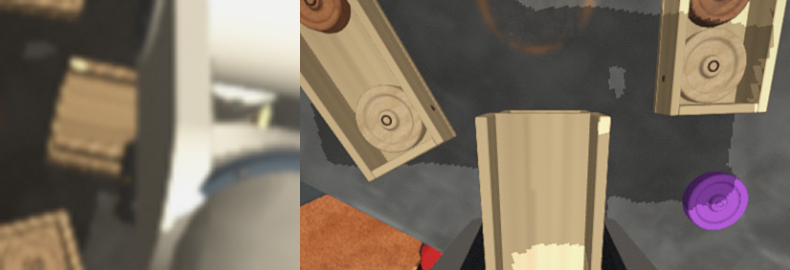

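Run:
```python
from base import *
im=cv2.imread('pics/w5.png',0).astype(int)
for c in (195,200,225,253,275,305,312): print(c,im[104:130,c])
print('row120',im[116,185:325])
P=campose('wrist')[1];s=monitor.observe();xt=np.array(s['ee_rot'])[:,0];yt=np.array(s['ee_rot'])[:,1];t=np.array(s['tool_pos'])
for d in(-6,0,6):
  g=lambda w,z:np.r_[(t+xt*(75+d)+yt*w)[:2],z]
  print(d,'base rim',proj('wrist',[g(-33,34),g(-27,34),g(27,34),g(33,34)],P).ravel(),'floor',proj('wrist',[g(0,6)],P).ravel(),'held rim',proj('wrist',[g(-33,t[2]+26.5),g(33,t[2]+26.5)],P).ravel(),'held floor',proj('wrist',[g(0,t[2]-1.5)],P).ravel())
```

```text
195 [ 56  59  56  54  58  58  54  57  60  57  56  54  56  54  94 118 112 111
 116 126 128 131 132 135 137 144]
200 [ 62  55  59  57  59  64  54  55  54  56  58  57  59  74 104 117 113 108
 107 102 106 107 103 105 103 103]
225 [ 61  61  60  58  61  61  61  61  59  57  71 138 168 146 142 161 167 165
 165 165 163 164 163 164 167 163]
253 [ 63  64  62  63  63  63  64  61  60  58  70 144 178 156 153 173 176 173
 173 172 175 173 175 174 175 175]
275 [ 62  64  66  65  64  64  70  66  61  59  71 135 167 147 149 173 173 175
 173 171 173 172 174 171 173 174]
305 [ 61  62  61  66  63  61  63  61  57  60  60  58  57  94 117 107  97  90
  90  89  91  92  92  93  89  93]
312 [ 66  64  67  64  62  64  59  63  60  60  56  58  56  73 104 116 112 112
 130 144 147 147 150 195 221 225]
row120 [ 57  59  59  59  58  57  56  59  52  55  56  54  55  56  58  59  58  56
  53  53  60  57  61  57  73  89  98 102 111 114 114 113 111 114 121 157
 173 175 170 169 168 169 166 167 165 164 163 163 164 167 164 168 168 167
 166 169 164 167 165 165 166 170 171 175 174 174 175 179 178 176 175 179
 176 174 174 174 175 174 177 177 179 180 180 180 180 178 176 173 169 166
 167 166 169 171 170 173 173 175 177 176 174 174 172 172 173 171 170 166
 131 115 116 119 123 118 112  99  95  89  68  62  57  60  62  61  63  62
  59  56  55  56  57  57  57  59  59  59  59  57  55  57]
-6 base rim [203.57 121.7  212.59 121.7  293.85 121.68 302.88 121.67] floor [253.32 119.01] held rim [181.74 131.57 323.91 131.53] held floor [253.02 126.32]
0 base rim [203.12 112.38 212.23 112.38 294.2  112.35 303.31 112.34] floor [253.32 110.76] held rim [180.83 118.29 324.79 118.25] held floor [253.01 115.13]
6 base rim [202.67 102.89 211.85 102.88 294.55 102.85 303.75 102.85] floor [253.31 102.39] held rim [179.89 104.68 325.7  104.63] held floor [253.   103.71]
```

Call:
servo_tool(
  commands=[
    [[0.0005, -0.0022, -0.01], [0, 0, -0.2], 0.6],
    [[0.0005, -0.0022, -0.02], [0, 0, -0.2], 0.6],
    [[0.0005, -0.0022, -0.026], [0, 0, -0.2], 0.6],
    [[0.0005, -0.0022, -0.028], [0, 0, -0.2], 0.6],
    [[0.0005, -0.0022, -0.03], [0, 0, -0.2], 0.6],
    [[0.0005, -0.0022, -0.03], [0, 0, -0.2], 0.6],
    [[0.0005, -0.0022, -0.03], [0, 0, -0.2], 0.6],
    [[0.0005, -0.0022, -0.03], [0, 0, -0.2], 0.6],
  ],
)

```text
time_s: 18.85
tool_pos: [570.0, -120.6, 41.5]
ee_rot: [[0.246, 0.969, -0.0], [0.969, -0.246, 0.001], [0.001, -0.001, -1.0]]
ft_force: [-3.8, 0.9, 6.6]
gripper_width: 66.0
gripper_force: 25.0
```

Call:
servo_tool(
  commands=[
    [[0, 0, 0], [0, 0, 0], 0.85],
    [[0, 0, 0], [0, 0, 0], 0.85],
    [[0, 0, 0], [0, 0, 0], 0.85],
    [[0, 0, -0.01], [0, 0, 0], 0.85],
    [[0, 0, -0.02], [0, 0, 0], 0.85],
    [[0, 0, -0.02], [0, 0, 0], 0.6],
    [[0, 0, -0.02], [0, 0, 0], 0.6],
    [[0, 0, -0.02], [0, 0, 0], 0.6],
  ],
  squeeze=15,
)

```text
time_s: 19.85
tool_pos: [569.9, -120.6, 20.6]
ee_rot: [[0.246, 0.969, -0.001], [0.969, -0.246, 0.002], [0.001, -0.001, -1.0]]
ft_force: [-0.4, -0.2, -3.1]
gripper_width: 66.0
gripper_force: 15.0
```

Call:
servo_tool(
  commands=[
    [[0, 0, -0.02], [0, 0, 0], 0.6],
    [[0, 0, -0.02], [0, 0, 0], 0.9],
    [[0, 0, -0.02], [0, 0, 0], 0.9],
    [[0, 0, -0.02], [0, 0, 0], 0.9],
    [[0, 0, -0.01], [0, 0, 0], 1],
    [[0, 0, 0.03], [0, 0, 0], 1],
    [[0, 0, 0.07], [0, 0, 0], 1],
    [[0, 0, 0.11], [0, 0, 0], 1],
  ],
)

```text
time_s: 20.85
tool_pos: [569.9, -120.6, 132.7]
ee_rot: [[0.246, 0.969, 0.0], [0.969, -0.246, 0.001], [0.001, -0.0, -1.0]]
ft_force: [0.6, -0.2, -0.9]
gripper_width: 91.5
gripper_force: 0.0
```

```bash
cat > pile.py <<'E'
from base import *
import sys
def pile(n,cx,cy,yaw=-104.2):
    P=campose('wrist')[1]; im=cv2.cvtColor(save('wrist','pile%d'%n),cv2.COLOR_RGB2GRAY).astype(int)
    a=np.radians(yaw);x=np.array([np.cos(a),np.sin(a)]);y=np.array([-x[1],x[0]]);c=np.array([cx,cy])
    g=lambda l,w,z:np.r_[c+x*l+y*w,z]
    for k in range(n):
        print(k,'open end: floor',proj('wrist',[g(-75,0,34*k+6),g(-75,0,34*k)],P).ravel(),'rim outer/inner',proj('wrist',[g(-75,-33,34*k+34),g(-75,33,34*k+34)],P).ravel(),' closed',proj('wrist',[g(75,-33,34*k+34),g(75,33,34*k+34)],P).ravel())
    return im
if __name__=='__main__':
    im=pile(2,570,-120.6)
    r=np.array([int(v) for v in sys.argv[1:]])
    for c in (240,253,265): print(c,im[r[0]:r[1],c])
E
python3 pile.py 85 135
```

```text
0 open end: floor [253.51 108.29 253.52 108.1 ] rim outer/inner [214.77 109.3  292.13 109.23]  closed [220.56 264.94 286.68 264.93]
1 open end: floor [253.43 109.5  253.44 109.26] rim outer/inner [209.11 110.8  297.6  110.72]  closed [216.53 284.91 290.59 284.91]
240 [ 67  70  68  68  68  67  73  69  69  71  67  63  68  66  67  64  70  65
  69  69  65  68  62  71 146 175 163 161 171 171 167 171 171 170 171 170
 172 170 170 171 172 172 171 173 171 172 171 172 171 172]
253 [ 73  70  76  69  69  72  66  69  68  72  67  70  70  70  63  72  68  66
  67  65  68  68  58  71 155 184 170 170 180 181 179 181 181 180 181 182
 181 182 179 182 181 181 181 181 181 181 181 182 181 180]
265 [ 70  68  69  65  68  68  67  70  64  66  68  72  71  70  68  68  70  64
  67  66  66  64  59  74 158 189 176 175 185 186 186 185 187 184 186 185
 187 185 186 185 186 186 186 185 185 185 186 187 185 186]
```

View pics/pile2.png

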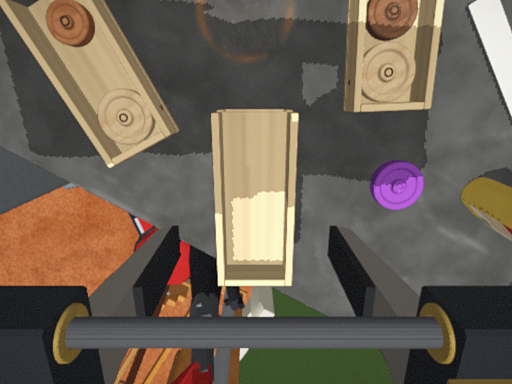

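Run:
```python
from base import *
print(ray2plane('scene',[[335,150],[364,192],[323,187],[362,196],[424,190]],0))
print(ray2plane('top',[[348,151]],16))
for o in measure('tray_a','top',(-103,)): print(o)
```

```text
[[1043.8    70.91    0.  ]
 [ 874.02 -136.37    0.  ]
 [ 812.35   -3.34    0.  ]
 [ 850.15 -139.81    0.  ]
 [1009.81 -306.83    0.  ]]
[[ 708.44 -155.61   16.  ]]
(0.94, [272.3, 132.9, 323.0, 164.9], array([ 719.7 ,   -4.16, -102.08]), np.float64(0.05052163824439049))
(0.73, [266.6, 216.3, 321.9, 251.8], array([464.71,  15.81, -76.97]), np.float64(0.04526209831237793))
(0.69, [313.5, 178.3, 371.3, 205.8], array([ 580.14, -121.84, -103.19]), np.float64(0.45198675990104675))
```

Call:
servo_tool(
  commands=[
    [[0.02, 0.015, 0.01], [0, 0, 0], 1],
    [[0.06, 0.045, 0.01], [0, 0, 1], 1],
    [[0.1, 0.08, 0], [0, 0, 2.2], 1],
    [[0.1485, 0.116, -0.02], [0, 0, 2.2], 1],
    [[0.1485, 0.116, -0.06], [0, 0, 2.2], 1],
    [[0.1485, 0.116, -0.1], [0, 0, 2.2], 1],
    [[0.1485, 0.116, -0.127], [0, 0, 2.2], 1],
    [[0.1485, 0.116, -0.127], [0, 0, 2.2], 1],
  ],
  squeeze=25,
)

```text
time_s: 22.0
tool_pos: [717.7, -4.5, 2.0]
ee_rot: [[0.208, 0.978, -0.002], [0.978, -0.208, 0.001], [0.001, -0.003, -1.0]]
ft_force: [-0.1, 0.5, 0.2]
gripper_width: 92.2
gripper_force: 0.0
```

Call:
servo_tool(
  commands=[
    [[0, 0, 0], [0, 0, 0], 0.6],
    [[0, 0, 0], [0, 0, 0], 0.6],
    [[0, 0, 0], [0, 0, 0], 0.6],
    [[0, 0, 0], [0, 0, 0], 0.6],
    [[0, 0, 0.02], [0, 0, 0], 0.6],
    [[0, 0, 0.06], [0, 0, 0], 0.6],
    [[-0.02, 0.02, 0.12], [0, 0, 3], 0.6],
    [[-0.04, 0.05, 0.18], [0, 0, 10], 0.6],
  ],
)

```text
time_s: 23.0
tool_pos: [681.4, 40.5, 177.0]
ee_rot: [[0.034, 0.999, 0.0], [0.999, -0.034, 0.001], [0.001, 0.0, -1.0]]
ft_force: [0.7, -0.1, -1.8]
gripper_width: 65.6
gripper_force: 25.0
```

```bash
cat > held.py <<'E'
from base import *
# rows of held tray's open end in wrist image; reference tray1: floor col253 edge ~117-118.5, rim cols 195/312 ~118
im=cv2.cvtColor(save('wrist','held'),cv2.COLOR_RGB2GRAY).astype(int)
for c in (186,190,195,225,253,275,312,317,322): print(c,im[100:136,c])
for q in ('tray_a','wheel_a1'):
    for r in outline_of(q,'wrist'): print(q,r['conf'],r['extent'])
E
python3 held.py; python3 rot.py 105 523 358 300
```

```text
186 [ 60  57  59  62  60  63  59  62  66  60  61  65  63  68  66  66  69 103
 149 175 187 188 184 186 186 185 188 185 187 185 185 185 185 186 186 185]
190 [ 60  61  60  62  62  61  63  68  63  66  69  69  67  68  66  77 103 119
 149 175 185 187 186 185 186 187 188 185 184 187 185 186 187 186 185 186]
195 [ 62  60  62  70  58  67  65  66  65  66  63  67  64  66  71 105 120 119
 118 112 106 103 105 106 109 108 107 107 106 105 108 106 105 109 107 110]
225 [ 66  64  61  64  63  64  62  62  59  63  60  61  58  61  84 143 173 173
 172 172 172 173 172 170 172 173 173 173 173 171 173 174 174 173 171 173]
253 [ 71  68  67  74  75  71  72  73  67  72  69  71  65  64  91 154 181 182
 182 183 180 181 181 183 181 181 224 243 243 243 242 242 242 241 242 243]
275 [ 63  63  62  61  63  65  63  65  64  63  62  62  62  61  90 153 182 183
 183 180 182 182 181 180 183 222 243 243 241 241 240 241 240 241 241 241]
312 [ 62  63  64  62  65  60  68  63  65  64  63  67  65  69  93 115 120 118
 108  99  95  94  95  97  96  95  93  92  93  94  93  94  96 100 105 114]
317 [ 59  63  59  63  61  60  64  61  64  65  61  64  63  61  65  78 104 116
 156 182 185 189 187 185 186 187 187 186 185 186 187 188 185 186 186 226]
322 [ 63  64  64  67  66  61  64  63  64  61  67  65  63  66  66  66  69  97
 158 184 186 185 187 187 184 185 185 187 185 187 185 185 186 185 186 225]
tray_a 0.88 [136.8, 252.2, 197.0, 382.0]
tray_a 0.77 [0.0, 131.8, 125.5, 273.7]
tray_a 0.68 [180.5, 111.4, 326.6, 377.6]
[ -0.44   0.16 106.94] [-0.16  0.32  0.12] [683.41  41.91 179.25] 23.15
```

Call:
servo_tool(
  commands=[
    [[-0.01, 0.01, 0.03], [0, 0, 7], 0.6],
    [[-0.02, 0.03, 0.06], [0, 0, 14], 0.6],
    [[-0.03, 0.05, 0.09], [0, 0, 21], 0.6],
    [[-0.04, 0.08, 0.11], [0, 0, 28], 0.6],
    [[-0.05, 0.11, 0.12], [0, 0, 35], 0.6],
    [[-0.06, 0.14, 0.12], [0, 0, 42], 0.6],
    [[-0.075, 0.17, 0.12], [0, 0, 49], 0.6],
    [[-0.09, 0.2, 0.12], [0, 0, 56], 0.6],
  ],
)

```text
time_s: 24.15
tool_pos: [591.1, 240.8, 292.9]
ee_rot: [[-0.81, 0.586, -0.003], [0.586, 0.81, -0.001], [0.002, -0.002, -1.0]]
ft_force: [0.4, -1.5, -2.0]
gripper_width: 66.0
gripper_force: 25.0
```

Call:
servo_tool(
  commands=[
    [[-0.01, 0.02, 0], [0, 0, 7], 0.6],
    [[-0.02, 0.04, 0], [0, 0, 14], 0.6],
    [[-0.03, 0.06, 0], [0, 0, 21], 0.6],
    [[-0.04, 0.08, 0], [0, 0, 28], 0.6],
    [[-0.05, 0.1, 0], [0, 0, 35], 0.6],
    [[-0.055, 0.12, 0], [0, 0, 42], 0.6],
    [[-0.06, 0.13, 0], [0, 0, 49], 0.6],
    [[-0.063, 0.137, 0], [0, 0, 56], 0.6],
  ],
)

```text
time_s: 25.15
tool_pos: [528.5, 377.5, 292.8]
ee_rot: [[-0.939, -0.344, -0.002], [-0.344, 0.939, -0.002], [0.003, -0.001, -1.0]]
ft_force: [0.1, -0.1, -2.2]
gripper_width: 66.0
gripper_force: 25.0
```

Call:
servo_tool(
  commands=[
    [[0, 0, -0.005], [2.4, -6.7, 0], 0.6],
    [[0, 0, -0.01], [4.9, -13.4, 0], 0.6],
    [[0, 0.001, -0.016], [7.3, -20.1, 0], 0.6],
    [[0, 0.002, -0.024], [9.8, -26.8, 0], 0.6],
    [[0, 0.003, -0.032], [12.2, -33.5, 0], 0.6],
    [[0, 0.004, -0.042], [14.6, -40.2, 0], 0.6],
    [[0, 0.004, -0.05], [17.1, -46.9, 0], 0.6],
    [[0, 0.004, -0.06], [19.5, -53.6, 0], 0.6],
  ],
)

```text
time_s: 26.15
tool_pos: [528.7, 383.3, 278.3]
ee_rot: [[-0.611, -0.331, 0.719], [-0.216, 0.944, 0.251], [-0.761, -0.002, -0.648]]
ft_force: [24.9, 6.8, 24.9]
gripper_width: 65.8
gripper_force: 25.1
```

Call:
servo_tool(
  commands=[
    [[0, 0, 0], [0, 0, 0], 0.6],
    [[0, 0, 0], [0, 0, 0], 0.6],
    [[0, 0, 0], [0, 0, 0], 0.6],
    [[0, 0, 0], [0, 0, 0], 0.6],
    [[0, 0, 0], [0, 0, 0], 0.6],
    [[0, 0, 0], [0, 0, 0], 0.6],
    [[0, 0, 0], [0, 0, 0], 0.6],
    [[0, 0, 0], [0, 0, 0], 0.6],
  ],
)

```text
time_s: 27.15
tool_pos: [529.4, 384.6, 280.7]
ee_rot: [[-0.608, -0.335, 0.72], [-0.22, 0.942, 0.253], [-0.763, -0.005, -0.646]]
ft_force: [0.1, 0.1, -1.2]
gripper_width: 66.0
gripper_force: 25.0
```

Run:
```python
from fit import *
np.set_printoptions(precision=2,suppress=True)
s=monitor.observe();print(s['tool_pos'],s['joints'],s['ft_force'])
b=save('wrist','w7');save('scene','s7');save('top','t7')
for c in ('wrist','scene','top'):
  for r in outline_of('wheel_a1',c): print(c,r['conf'],r['extent'])
```

```text
[529.37 384.64 280.69] [ 47.13   4.34 123.18 -74.04  21.7    1.33] [ 0.14  0.12 -1.25]
scene 0.62 [340.4, 210.2, 356.3, 224.7]
scene 0.47 [195.4, 241.1, 207.5, 257.8]
scene 0.46 [183.7, 223.8, 197.5, 240.6]
top 0.7 [218.0, 264.7, 232.9, 278.9]
top 0.7 [242.8, 272.4, 258.8, 292.1]
top 0.51 [337.1, 138.6, 356.4, 158.5]
```

View pics/w7.png

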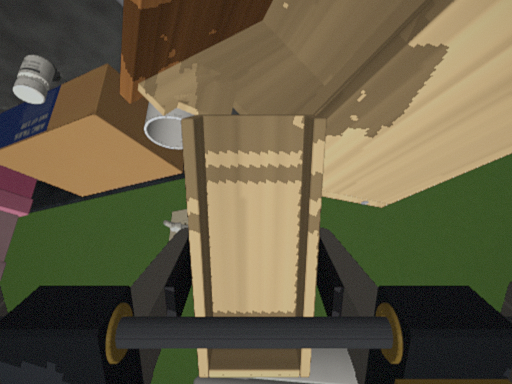

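Call:
servo_tool(
  commands=[
    [[0, 0, 0.02], [-2, 6, 0], 0.6],
    [[0, 0, 0.04], [-4, 12, 0], 0.6],
    [[0, 0, 0.06], [-6.5, 18, 0], 0.6],
    [[0, 0, 0.07], [-8.5, 24, 0], 0.6],
    [[0, -0.03, 0.08], [-10.5, 30, 0], 0.6],
    [[0, -0.08, 0.09], [-13, 36, 0], 0.6],
    [[0, -0.12, 0.09], [-15, 42, 0], 0.6],
    [[0, -0.16, 0.09], [-17, 47, 0], 0.6],
  ],
)

```text
time_s: 28.45
tool_pos: [529.7, 223.2, 371.2]
ee_rot: [[-0.94, -0.34, -0.004], [-0.34, 0.94, -0.009], [0.007, -0.007, -1.0]]
ft_force: [0.6, 0.5, -2.0]
gripper_width: 66.0
gripper_force: 25.0
```

```bash
python3 - <<'E'
from base import *
s=monitor.observe();print(s['tool_pos'],s['ee_rot'],s['joints'])
read_camera('top');save('wrist','w8')
for c in ('wrist','top'):
  for r in outline_of('wheel_a1',c): ys,xs=np.nonzero(r['mask']);print(c,r['conf'],r['extent'],ray2plane(c,[[xs.mean(),ys.mean()]],60)[0])
for o in measure('tray_base','wrist',(-104,),H=68): print(o)
E
python3 rot.py -14.2 570 -120.6 120
```

```text
[529.68 223.25 371.21] [[-0.94 -0.34 -0.  ]
 [-0.34  0.94 -0.01]
 [ 0.01 -0.01 -1.  ]] [ 22.93   9.65  87.96  -0.37  82.8  -86.9 ]
wrist 0.87 [240.8, 0.3, 271.0, 28.6] [343.28 157.62  60.  ]
wrist 0.8 [384.1, 124.3, 406.3, 145.1] [426.63 414.04  60.  ]
wrist 0.69 [16.6, 159.1, 44.6, 190.3] [ 683.63 -115.04   60.  ]
wrist 0.59 [396.9, 98.7, 434.9, 129.4] [387.87 429.72  60.  ]
wrist 0.55 [282.9, 36.8, 314.4, 73.2] [371.47 230.6   60.  ]
wrist 0.25 [308.5, 32.5, 488.3, 258.1] [450.18 414.42  60.  ]
top 0.64 [339.3, 140.3, 356.0, 158.0] [ 696.29 -145.03   60.  ]
top 0.6 [140.1, 255.7, 160.1, 268.6] [386.21 425.8   60.  ]
top 0.51 [149.8, 246.6, 160.5, 256.5] [424.81 413.59  60.  ]
(0.55, [12.5, 58.4, 105.7, 144.8], array([ 561.54, -120.39,  -96.38]), np.float64(1.0704455375671387))
[   0.18   -0.51 -124.12] [ 0.04 -0.35 -0.25] [529.17 225.31 370.57] 28.75
```

Call:
servo_tool(
  commands=[
    [[0.005, -0.03, 0], [0, 0, -8], 0.6],
    [[0.01, -0.06, -0.01], [0, 0, -16], 0.6],
    [[0.015, -0.09, -0.02], [0, 0, -24], 0.6],
    [[0.02, -0.13, -0.04], [0, 0, -32], 0.6],
    [[0.025, -0.17, -0.06], [0, 0, -40], 0.6],
    [[0.03, -0.2, -0.08], [0.1, -0.2, -48], 0.6],
    [[0.035, -0.23, -0.1], [0.1, -0.3, -56], 0.6],
    [[0.038, -0.26, -0.12], [0.1, -0.3, -64], 0.6],
  ],
)

```text
time_s: 29.75
tool_pos: [567.6, -35.1, 250.3]
ee_rot: [[-0.716, 0.698, -0.002], [0.698, 0.716, -0.003], [-0.001, -0.003, -1.0]]
ft_force: [0.8, 0.9, -1.0]
gripper_width: 65.6
gripper_force: 25.0
```

```bash
python3 - <<'E'
from base import *
for o in measure('tray_base','top',(-104,),H=68): print(o)
for o in measure('tray_base','wrist',(-104,),H=68): print(o)
for o in measure('tray_a','wrist',(-104,-77),H=68): print(o)
E
python3 rot.py -14.2 570 -120.6 105
```

```text
(0.44, [325.2, 193.2, 373.8, 215.0], array([ 544.35, -128.92,  -75.51]), np.float64(1.187208890914917))
(0.38, [323.9, 204.8, 360.9, 211.6], array([508.58, -85.07, -55.68]), np.float64(16.649166107177734))
(0.68, [156.9, 196.0, 186.3, 210.7], array([ 578.22, -214.02,  -66.51]), np.float64(54.80852127075195))
(0.89, [144.8, 196.2, 189.5, 251.7], array([ 569.09, -219.17,  -68.59]), np.float64(3.582308053970337))
(0.66, [177.3, 115.7, 328.0, 377.1], array([ 542.43,  -21.52, -135.25]), np.float64(0.7723066210746765))
(0.63, [170.5, 0.8, 283.0, 120.1], array([469.76,  11.1 , -77.47]), np.float64(0.3197024464607239))
[  0.1   -0.17 -60.25] [ 0.   -0.09 -0.15] [567.78 -34.12 251.5 ] 30.05
```

Call:
servo_tool(
  commands=[
    [[0, -0.012, -0.02], [0, 0, -7.5], 0.6],
    [[0.001, -0.025, -0.04], [0, 0, -15], 0.6],
    [[0.001, -0.037, -0.06], [0, 0, -22.5], 0.6],
    [[0.002, -0.05, -0.08], [0, 0, -30], 0.6],
    [[0.002, -0.062, -0.1], [0, -0.1, -37.5], 0.6],
    [[0.002, -0.075, -0.12], [0.1, -0.1, -45], 0.6],
    [[0.002, -0.086, -0.14], [0.1, -0.2, -52.5], 0.6],
    [[0.002, -0.086, -0.155], [0.1, -0.2, -60.2], 0.6],
  ],
)

```text
time_s: 31.05
tool_pos: [570.1, -120.9, 95.8]
ee_rot: [[0.249, 0.968, 0.001], [0.968, -0.249, 0.001], [0.001, 0.001, -1.0]]
ft_force: [-0.2, 0.3, -2.3]
gripper_width: 65.7
gripper_force: 25.0
```

```bash
cat > over.py <<'E'
from base import *
import sys
ztop=float(sys.argv[1]); h=float(sys.argv[2])  # pile top rim height, TCP height above held underside
im=cv2.cvtColor(save('wrist','over%d'%ztop),cv2.COLOR_RGB2GRAY).astype(int)
P=campose('wrist')[1];s=monitor.observe();xt=np.array(s['ee_rot'])[:,0];yt=np.array(s['ee_rot'])[:,1];t=np.array(s['tool_pos']);print(t,np.degrees(np.arctan2(yt[1],yt[0])),s['ee_rot'][:,2])
for d in(-6,0,6):
  g=lambda w,z:np.r_[(t+xt*(75+d)+yt*w)[:2],z]
  print(d,'pile rim',proj('wrist',[g(-33,ztop),g(33,ztop)],P).ravel(),'pile floor',proj('wrist',[g(0,ztop-28)],P).ravel(),'held rim',proj('wrist',[g(-33,t[2]-h+34),g(33,t[2]-h+34)],P).ravel(),'held floor top/bot',proj('wrist',[g(0,t[2]-h+6),g(0,t[2]-h)],P).ravel())
for c in (186,192,225,253,275,314,320): print(c,im[100:134,c])
for r in (114,115,116,117,125,130): print('row',r,im[r,178:222],im[r,285:332])
E
python3 over.py 68 2.5
```

```text
[ 569.06 -120.38   94.04] -14.809275350659073 [-0.  0. -1.]
-6 pile rim [200.84 122.95 305.64 122.93] pile floor [253.39 119.96] held rim [179.11 132.75 326.29 132.74] held floor top/bot [252.97 127.15 253.03 126.18]
0 pile rim [200.35 113.12 306.12 113.09] pile floor [253.38 111.32] held rim [178.13 119.03 327.24 119.  ] held floor top/bot [252.96 115.64 253.02 115.05]
6 pile rim [199.84 103.11 306.61 103.07] pile floor [253.38 102.54] held rim [177.12 104.94 328.21 104.88] held floor top/bot [252.95 103.87 253.01 103.69]
186 [ 55  55  59  63  58  56  62  61  59  60  58  63  61  60  64  60  59  92
 139 167 176 178 177 176 177 178 177 176 177 177 177 177 176 177]
192 [ 53  57  51  53  58  55  55  54  53  57  61  56  55  59  56  76 103 111
 126 152 170 170 170 169 173 171 173 170 174 172 174 174 175 176]
225 [ 60  63  57  56  64  59  58  57  58  65 136 167 160 153 142 144 160 163
 165 164 165 165 165 164 164 166 164 164 163 163 165 164 163 166]
253 [ 64  65  62  66  64  61  65  62  62  73 142 177 158 155 148 147 170 174
 174 173 173 174 173 173 175 174 173 175 174 174 176 171 175 174]
[... 2009 characters left out ...]
7 178 171 154 112  99
 100 104 102 105 101 101 104 135 165 172 170 170 168 167 165 164 166 165
 163 162 161 162 160 162 163 163] [172 174 173 173 174 176 177 173 175 176 173 172 177 226 233 232 233 234
 222 162 120 119 120 118 121 123 118 109 173 222 235 238 236 235 235 236
 234 234 235 237 229 154  58  57  63  61  59]
row 130 [ 63  58  66 120 165 179 179 177 177 177 177 176 178 181 174 163 119 101
 100 101 104 105 104 100 102 120 162 171 170 168 166 167 165 166 165 164
 165 165 162 162 162 163 163 162] [172 173 173 174 177 178 176 175 175 177 208 214 214 230 233 233 232 235
 215 153 120 118 115 121 123 121 119 105 197 228 237 237 236 235 236 234
 235 234 236 233 216 138  65  59  60  58  67]
```

Run:
```python
import cv2,numpy as np
L=[cv2.resize(cv2.imread(f'pics/{n}.png')[98:134,175:333],(800,182),interpolation=cv2.INTER_NEAREST) for n in ('w5','pile2','over68')]
cv2.imwrite('pics/cmp.png',np.vstack(L))
from base import *
P=campose('wrist')[1];s=monitor.observe();xt=np.array(s['ee_rot'])[:,0];t=np.array(s['tool_pos'])
for z in (0,6,34,40,68): print(z,[proj('wrist',[np.r_[(t+xt*(75+d))[:2],z]],P).ravel()[1] for d in (-3,0,3)])
```

```text
0 [np.float64(113.12005882983128), np.float64(109.42590070640847), np.float64(105.70602067434507)]
6 [np.float64(113.45161327403005), np.float64(109.67337182154802), np.float64(105.86821367027912)]
34 [np.float64(115.2247524224409), np.float64(110.99750754821592), np.float64(106.73649757775874)]
40 [np.float64(115.66164817693054), np.float64(111.32394393818888), np.float64(106.95066856680374)]
68 [np.float64(118.04903134201912), np.float64(113.10894423410167), np.float64(108.12258961653032)]
```

View pics/cmp.png

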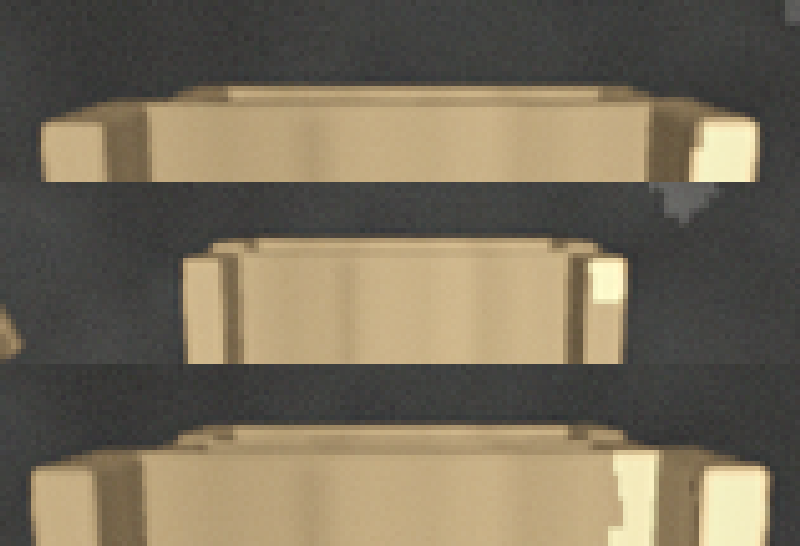

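Call:
servo_tool(
  commands=[
    [[0, -0.0005, -0.01], [0, 0, 0.3], 0.6],
    [[0, -0.0005, -0.018], [0, 0, 0.3], 0.6],
    [[0, -0.0005, -0.022], [0, 0, 0.3], 0.6],
    [[0, -0.0005, -0.024], [0, 0, 0.3], 0.6],
    [[0, -0.0005, -0.025], [0, 0, 0.3], 0.6],
    [[0, -0.0005, -0.026], [0, 0, 0.3], 0.6],
    [[0, -0.0005, -0.027], [0, 0, 0.3], 0.6],
    [[0, -0.0005, -0.027], [0, 0, 0.3], 0.6],
  ],
)

```text
time_s: 32.1
tool_pos: [569.6, -121.8, 71.4]
ee_rot: [[0.242, 0.97, -0.0], [0.97, -0.242, 0.001], [0.001, -0.0, -1.0]]
ft_force: [-8.9, 2.5, 25.8]
gripper_width: 65.7
gripper_force: 25.0
```

Call:
servo_tool(
  commands=[
    [[0, 0, 0.002], [0, 0, 0], 0.6],
    [[0, 0, 0.002], [0, 0, 0], 0.85],
    [[0, 0, 0.002], [0, 0, 0], 0.85],
    [[0, 0, 0.002], [0, 0, 0], 0.85],
    [[0, 0, -0.008], [0, 0, 0], 0.85],
    [[0, 0, -0.017], [0, 0, 0], 0.85],
    [[0, 0, -0.017], [0, 0, 0], 0.85],
    [[0, 0, -0.017], [0, 0, 0], 0.6],
  ],
  squeeze=15,
)

```text
time_s: 33.1
tool_pos: [569.4, -121.9, 51.5]
ee_rot: [[0.242, 0.97, -0.001], [0.97, -0.242, 0.001], [0.001, -0.001, -1.0]]
ft_force: [0.4, -0.3, -0.2]
gripper_width: 70.0
gripper_force: 0.0
```

Call:
servo_tool(
  commands=[
    [[0, 0, 0], [0, 0, 0], 0.6],
    [[0, 0, 0], [0, 0, 0], 0.6],
    [[0, 0, 0], [0, 0, 0], 0.6],
    [[0, 0, 0], [0, 0, 0], 0.9],
    [[0, 0, 0], [0, 0, 0], 0.95],
    [[0, 0, 0], [0, 0, 0], 0.95],
    [[0, 0, 0.05], [0, 0, 0], 0.95],
    [[0, 0, 0.11], [0, 0, 0], 1],
  ],
)

```text
time_s: 34.1
tool_pos: [568.4, -121.7, 161.8]
ee_rot: [[0.242, 0.97, -0.003], [0.97, -0.242, 0.002], [0.001, -0.004, -1.0]]
ft_force: [1.7, -0.8, 0.1]
gripper_width: 92.0
gripper_force: 0.0
```

```bash
sed -i 's/pile(2,570,-120.6)/pile(int(sys.argv[3]),570,-121.2)/;s/r=np.array(\[int(v) for v in sys.argv\[1:\]\])/r=[int(v) for v in sys.argv[1:3]]/' pile.py; python3 pile.py 98 128 3
python3 - <<'E'
from base import *
for o in measure('tray_a','top',(-77,)): print(o)
for o in measure('tray_a','wrist',(-77,)): print(o)
E
python3 rot.py 12.9 463.5 14 100
```

```text
0 open end: floor [255.69 106.52 255.68 106.37] rim outer/inner [220.79 107.14 290.71 107.37]  closed [224.78 250.02 285.36 250.32]
1 open end: floor [255.75 107.43 255.74 107.25] rim outer/inner [216.38 108.23 295.26 108.49]  closed [221.46 266.53 288.65 266.87]
2 open end: floor [255.82 108.58 255.81 108.36] rim outer/inner [210.69 109.64 301.15 109.93]  closed [217.33 287.08 292.75 287.48]
240 [ 62  65  64  68  64  62  65  61 102 150 160 150 156 169 166 167 167 166
 166 167 167 169 168 168 169 166 168 169 168 167]
253 [ 65  63  64  64  65  61  64  59 103 161 170 156 169 178 176 174 176 176
 176 177 178 176 177 177 178 177 177 177 177 176]
265 [ 68  67  63  67  69  63  59  61  98 159 174 167 176 183 181 181 181 181
 179 180 180 179 179 179 181 179 180 179 181 182]
(0.83, [315.0, 173.8, 371.3, 201.4], array([ 587.91, -127.9 , -101.39]), np.float64(0.24189814925193787))
(0.58, [268.5, 217.9, 318.5, 250.7], array([464.97,  15.3 , -75.81]), np.float64(0.06573916971683502))
(0.57, [313.7, 200.2, 337.0, 211.0], array([531.28, -58.97, -49.96]), np.float64(22.204326629638672))
(0.41, [134.1, 183.7, 207.1, 284.8], array([417.51, 387.52, -40.28]), np.float64(0.7551519274711609))
(0.74, [23.5, 0.0, 182.9, 158.1], array([464.18,  15.99, -77.12]), np.float64(0.02114940993487835))
(0.71, [204.9, 110.2, 294.2, 286.2], array([ 568.87, -123.26, -103.76]), np.float64(0.3687174618244171))
[-0.04 -0.05 26.9 ] [-0.11  0.14 -0.06] [ 569.05 -121.83  161.4 ] 34.35
```

Call:
servo_tool(
  commands=[
    [[-0.02, 0.03, 0], [0, 0, 7], 1],
    [[-0.05, 0.065, 0], [0, 0, 14], 1],
    [[-0.08, 0.1, 0], [0, 0, 21], 1],
    [[-0.105, 0.137, -0.02], [0, 0, 27.2], 1],
    [[-0.105, 0.137, -0.07], [0, 0, 27.2], 1],
    [[-0.105, 0.137, -0.12], [0, 0, 27.2], 1],
    [[-0.105, 0.137, -0.156], [0, 0, 27.2], 1],
    [[-0.105, 0.137, -0.156], [0, 0, 27.2], 1],
  ],
  squeeze=25,
)

```text
time_s: 35.35
tool_pos: [462.5, 15.1, 2.8]
ee_rot: [[-0.228, 0.974, -0.005], [0.974, 0.228, 0.0], [0.002, -0.005, -1.0]]
ft_force: [0.2, 0.6, 1.0]
gripper_width: 91.8
gripper_force: 0.0
```

Call:
servo_tool(
  commands=[
    [[0, 0, 0], [0, 0, 0], 0.6],
    [[0, 0, 0], [0, 0, 0], 0.6],
    [[0, 0, 0], [0, 0, 0], 0.6],
    [[0, 0, 0], [0, 0, 0], 0.6],
    [[0, 0, 0.03], [0, 0, 0], 0.6],
    [[0, 0.01, 0.09], [0, 0, 5], 0.6],
    [[0, 0.03, 0.15], [0, 0, 12], 0.6],
    [[0, 0.05, 0.21], [0, 0, 20], 0.6],
  ],
)

```text
time_s: 36.35
tool_pos: [463.8, 65.0, 216.3]
ee_rot: [[-0.551, 0.835, -0.001], [0.835, 0.551, 0.0], [0.001, -0.001, -1.0]]
ft_force: [1.2, 1.0, -2.8]
gripper_width: 65.7
gripper_force: 25.0
```

```bash
python3 held.py; python3 rot.py 110 529 380 293
```

```text
186 [ 67  70  69  69  71  69  73  71  72  70  70  75  70  71  71  69  77 116
 167 190 191 191 190 191 190 192 189 191 191 190 191 191 191 193 192 192]
190 [ 71  74  73  72  75  73  68  75  69  69  71  67  68  67  68  82 110 127
 166 189 191 192 190 190 191 190 192 191 191 190 190 192 192 190 189 192]
195 [ 73  76  77  71  70  75  72  72  71  72  74  72  69  70  87 115 123 119
 114 120 123 129 128 127 133 133 136 138 142 144 146 149 153 153 162 163]
225 [ 69  71  68  70  69  70  67  70  66  68  68  67  67  73 107 155 176 179
 178 178 178 177 175 176 178 178 178 175 177 178 177 177 177 178 178 177]
253 [ 74  73  73  72  70  71  71  71  66  68  66  68  63  68 113 163 184 188
 186 188 188 188 187 186 186 187 187 187 187 188 188 188 188 188 188 187]
275 [ 67  71  69  69  67  65  65  64  69  63  64  61  59  62 109 164 185 189
 187 188 188 188 187 187 186 187 187 189 187 188 188 187 186 186 188 189]
312 [104 105 104 106 105 101 104 107 109 107 107  84  67  68  96 118 126 121
 113 102  97  95 100  98  99 102 102 105 106 111 115 114 120 127 131 133]
317 [111 114 112 108 110 111 110 109 109 109 109 109  97  77  68  80 112 126
 162 189 191 192 191 190 193 193 192 192 193 192 191 193 192 190 192 190]
322 [107 109 106 105 104 107 103 102 104 107 104 107 105 112 111 104  84 107
 164 187 190 192 190 191 190 191 191 191 192 192 191 191 191 191 192 192]
tray_a 0.75 [175.7, 350.1, 266.6, 383.4]
tray_a 0.69 [179.1, 113.5, 327.6, 375.9]
tray_a 0.29 [214.8, 266.4, 292.4, 313.0]
wheel_a1 0.98 [169.4, 20.2, 214.2, 67.6]
wheel_a1 0.8 [236.1, 4.6, 280.5, 20.3]
wheel_a1 0.57 [299.5, 349.8, 321.9, 380.0]
[-0.27  0.22 76.73] [0.06 0.31 0.08] [466.22  65.57 217.27] 36.5
```

Call:
servo_tool(
  commands=[
    [[0.005, 0.03, 0.04], [0, 0, 9.6], 0.6],
    [[0.012, 0.07, 0.076], [0, 0, 19.2], 0.6],
    [[0.02, 0.11, 0.076], [0, 0, 28.8], 0.6],
    [[0.03, 0.15, 0.076], [0, 0, 38.4], 0.6],
    [[0.04, 0.2, 0.076], [0, 0, 48], 0.6],
    [[0.05, 0.25, 0.076], [0, 0, 57.5], 0.6],
    [[0.058, 0.29, 0.076], [0, 0, 67], 0.6],
    [[0.063, 0.315, 0.076], [0, 0, 76.7], 0.6],
  ],
)

```text
time_s: 37.5
tool_pos: [526.9, 380.6, 287.1]
ee_rot: [[-0.939, -0.345, -0.003], [-0.345, 0.939, -0.003], [0.004, -0.002, -1.0]]
ft_force: [1.1, -0.4, -1.9]
gripper_width: 65.8
gripper_force: 25.0
```

Call:
servo_tool(
  commands=[
    [[0, 0, -0.005], [2.4, -6.7, 0], 0.6],
    [[0, 0, -0.01], [4.9, -13.4, 0], 0.6],
    [[0, 0, -0.015], [7.3, -20.1, 0], 0.6],
    [[0, 0, -0.015], [9.8, -26.8, 0], 0.6],
    [[0, 0, -0.015], [12.2, -33.5, 0], 0.6],
    [[0, 0, -0.015], [14.6, -40.2, 0], 0.6],
    [[0, 0, -0.015], [17.1, -46.9, 0], 0.6],
    [[0, 0, -0.015], [18, -49.6, 0], 0.6],
  ],
)

```text
time_s: 38.5
tool_pos: [526.6, 378.3, 288.4]
ee_rot: [[-0.602, -0.337, 0.724], [-0.218, 0.941, 0.258], [-0.768, -0.002, -0.64]]
ft_force: [1.3, -0.8, -0.7]
gripper_width: 66.0
gripper_force: 25.0
```

Call:
servo_tool(
  commands=[
    [[0, 0, 0], [0, 0, 0], 0.6],
    [[0, 0, 0], [0, 0, 0], 0.6],
    [[0, 0, 0], [0, 0, 0], 0.6],
    [[0, 0, 0], [0, 0, 0], 0.6],
    [[0, 0, 0], [0, 0, 0], 0.6],
    [[0, 0, 0], [0, 0, 0], 0.6],
    [[0, 0, 0], [0, 0, 0], 0.6],
    [[0, 0, 0], [0, 0, 0], 0.6],
  ],
)

```text
time_s: 39.5
tool_pos: [528.0, 379.6, 292.0]
ee_rot: [[-0.6, -0.338, 0.726], [-0.217, 0.941, 0.259], [-0.77, -0.002, -0.638]]
ft_force: [0.2, -0.0, -2.3]
gripper_width: 66.0
gripper_force: 25.0
```

Run:
```python
from base import *
s=monitor.observe();print(s['tool_pos'],s['joints'],s['ft_force'])
im=save('wrist','w9')
o=cv2.imread('pics/w7.png',0).astype(int);n=cv2.cvtColor(im,cv2.COLOR_RGB2GRAY).astype(int)
print('tray interior, empty ref vs now'); 
for c in (230,253,280): print(n[125:320:8,c],o[125:320:8,c])
for r in outline_of('wheel_a1','wrist'): print(r['conf'],r['extent'])
```

```text
[527.99 379.62 291.96] [ 46.78   2.88 123.5  -73.09  21.55  -0.14] [ 0.25 -0.02 -2.31]
tray interior, empty ref vs now
[114 111 110 168 170 111 117 170 170 169 170 167 170 169 166 169 168 169
 167 169 167 169 168 131  33] [112 114 112 109 170 151 114 158 170 170 168 168 170 171 170 170 170 169
 167 170 170 168 167 169  31]
[121 120 118 176 178 116 121 178 179 178 178 177 178 178 179 179 177 177
 178 178 178 179 177 176  35] [118 120 119 118 176 154 119 120 178 178 176 176 178 177 178 179 179 180
 178 177 176 179 177 179  33]
[111 113 112 172 171 114 116 173 173 174 174 172 175 174 175 177 178 177
 178 177 178 179 179 140  38] [114 113 113 114 171 112 116 154 173 172 174 175 175 174 175 174 176 175
 176 178 177 179 177 180  37]
0.32 [125.6, 1.1, 421.2, 113.7]
```

Tray empty. Back to level and check the bin.

Call:
servo_tool(
  commands=[
    [[0, 0, 0.02], [-2, 6, 0], 0.6],
    [[0, 0, 0.04], [-4, 12, 0], 0.6],
    [[0, 0, 0.06], [-6.5, 18, 0], 0.6],
    [[0, 0, 0.07], [-8.5, 24, 0], 0.6],
    [[0, -0.03, 0.08], [-10.5, 30, 0], 0.6],
    [[0, -0.08, 0.08], [-13, 36, 0], 0.6],
    [[0, -0.12, 0.08], [-15, 42, 0], 0.6],
    [[0, -0.16, 0.08], [-17.2, 47.3, 0], 0.6],
  ],
)

```text
time_s: 40.6
tool_pos: [528.2, 218.2, 372.4]
ee_rot: [[-0.94, -0.34, -0.0], [-0.34, 0.94, -0.005], [0.002, -0.004, -1.0]]
ft_force: [0.2, 0.2, -1.4]
gripper_width: 65.8
gripper_force: 25.0
```

```bash
python3 - <<'E'
from base import *
read_camera('top');save('wrist','w10');read_camera('scene')
for c in ('wrist','top','scene'):
  for r in outline_of('wheel_a1',c): ys,xs=np.nonzero(r['mask']);print(c,r['conf'],r['extent'],ray2plane(c,[[xs.mean(),ys.mean()]],60)[0])
E
python3 rot.py -14.2 569.7 -121.4 145
```

```text
wrist 0.96 [243.3, 0.0, 275.0, 28.6] [342.61 158.19  60.  ]
wrist 0.84 [14.2, 160.2, 49.7, 188.9] [ 683.39 -113.76   60.  ]
wrist 0.73 [284.5, 38.9, 314.4, 73.2] [371.07 231.49  60.  ]
wrist 0.58 [393.1, 96.2, 435.1, 127.1] [385.93 427.45  60.  ]
wrist 0.51 [418.3, 117.0, 455.3, 146.1] [402.06 476.75  60.  ]
wrist 0.37 [386.7, 144.8, 397.9, 148.1] [441.37 420.41  60.  ]
top 0.77 [338.7, 139.3, 354.7, 156.7] [ 697.11 -144.87   60.  ]
top 0.74 [140.9, 257.6, 162.2, 269.6] [383.87 424.2   60.  ]
top 0.52 [316.0, 174.6, 374.1, 208.2] [ 575.27 -127.4    60.  ]
scene 0.69 [193.9, 243.6, 210.9, 258.8] [297.51 113.51  60.  ]
scene 0.66 [340.8, 212.5, 354.8, 228.3] [ 658.17 -172.43   60.  ]
scene 0.6 [181.9, 226.6, 196.1, 241.2] [328.36 192.79  60.  ]
[   0.31   -0.11 -124.12] [ 0.04 -0.34 -0.23] [527.75 220.33 371.81] 40.9
```

Run:
```python
from base import *
for z in (40,60,90,120,150,175,215): print(z,ray2plane('wrist',[[437,131],[414,112]],z).round(0))
Q=np.array([[0,8],[108,8],[108,122],[0,188]]);th=.7
for y in (-106,0,106):
  p=[]
  for x,z in Q:
    u=x*np.cos(th)-z*np.sin(th);w=z*np.cos(th)+x*np.sin(th)+12
    c=np.array([467,423.]);p.append(np.r_[c+u*np.array([.03,1])+y*np.array([-1,.03]),w])
  print(y,proj('wrist',p).round(0).tolist(),np.round(p).tolist())
im=cv2.imread('pics/w10.png');hsv=cv2.cvtColor(im,cv2.COLOR_BGR2HSV)
np.set_printoptions(linewidth=200)
print(hsv[92:160:4,372:470:5,0]);print(hsv[92:160:4,372:470:5,2])
```

```text
40 [[396. 488.  40.]
 [383. 438.  40.]]
60 [[398. 476.  60.]
 [385. 428.  60.]]
90 [[402. 458.  90.]
 [389. 414.  90.]]
120 [[405. 441. 120.]
 [393. 399. 120.]]
150 [[408. 423. 150.]
 [397. 384. 150.]]
175 [[411. 408. 175.]
 [400. 372. 175.]]
215 [[415. 384. 215.]
 [406. 352. 215.]]
-106 [[346.0, 208.0], [403.0, 240.0], [386.0, 251.0], [298.0, 213.0]] [[573.0, 415.0, 18.0], [575.0, 497.0, 88.0], [573.0, 424.0, 175.0], [569.0, 299.0, 156.0]]
0 [[374.0, 155.0], [438.0, 182.0], [427.0, 180.0], [333.0, 140.0]] [[467.0, 418.0, 18.0], [469.0, 500.0, 88.0], [467.0, 427.0, 175.0], [463.0, 302.0, 156.0]]
106 [[405.0, 95.0], [477.0, 116.0], [476.0, 97.0], [373.0, 55.0]] [[361.0, 421.0, 18.0], [363.0, 504.0, 88.0], [361.0, 430.0, 175.0], [357.0, 305.0, 156.0]]
[[14 15 15 15 13 13 15 18 16 18 18 19 19 20 20 19 19 20 20 19]
 [14 14 15 14 14 14 15 15 18 19 18 18 19 20 17 18 17 18 19 20]
 [15 15 15 15 12 15 14 14 17 18 17 18 18 18 17 19 19 21 18 19]
 [15 14 15 15 14 14 15 16 18 19 17 18 18 18 20 17 19 18 18 18]
 [15 15 14 14 15 14 17 17 17 17 18 17 18 16 19 18 17 18 19 17]
 [14 14 15 14 14 14 17 17
[... 1443 characters left out ...]
24 159 163 173 168 163 159 158 155]
 [144 141 156 115 207 199 210 180 206 205  76 187 162 122 141 165 158 158 156 143]
 [147 148 128 126 193 202 210 131 222 173  94 158 164 157 106 158 155 158 153 145]
 [143 155 114 101 193 211 210  77 222 187 109 153 158 167 151 163 154 158 145 146]
 [144 160 117  87 198 210 206  95 222 184 125 124 164 159 162 145 158 156 145 130]
 [153 157 113  75 183 126 131 109 203 164 170 126 135 169 157 167 151 146 147 100]
 [156 165 133 176 193 102 132  95 140 169 149 140 131 135 132 150 155 145 132 100]
 [160 127 141 140 199 175 102 127  90 129 149 158 142 161 160 158 148 145 104 197]
 [163 126 125 139 134 181  56 103  76  71  97 161 164 160 157 154 145 122  97 219]]
```

Call:
servo_tool(
  commands=[
    [[0.005, -0.03, 0], [0, 0, -8], 0.6],
    [[0.01, -0.06, -0.01], [0, 0, -16], 0.6],
    [[0.015, -0.09, -0.02], [0, 0, -24], 0.6],
    [[0.02, -0.13, -0.04], [0, 0, -32], 0.6],
    [[0.025, -0.17, -0.06], [0, 0, -40], 0.6],
    [[0.03, -0.2, -0.08], [0.1, 0, -48], 0.6],
    [[0.035, -0.23, -0.1], [0.1, 0, -56], 0.6],
    [[0.04, -0.26, -0.12], [0.2, 0, -64], 0.6],
  ],
)

```text
time_s: 41.9
tool_pos: [568.1, -40.1, 251.6]
ee_rot: [[-0.716, 0.698, 0.001], [0.698, 0.716, -0.001], [-0.001, -0.0, -1.0]]
ft_force: [-0.0, 0.1, -0.7]
gripper_width: 66.3
gripper_force: 25.0
```

Call:
servo_tool(
  commands=[
    [[0, -0.012, -0.02], [0, 0, -7.5], 0.6],
    [[0.001, -0.025, -0.04], [0, 0, -15], 0.6],
    [[0.001, -0.037, -0.06], [0, 0, -22.5], 0.6],
    [[0.002, -0.05, -0.08], [0, 0, -30], 0.6],
    [[0.002, -0.062, -0.09], [0, 0, -37.5], 0.6],
    [[0.002, -0.075, -0.1], [0.1, 0, -45], 0.6],
    [[0.002, -0.08, -0.11], [0.1, 0, -52.5], 0.6],
    [[0.002, -0.08, -0.12], [0.1, 0, -60.2], 0.6],
  ],
)

```text
time_s: 42.9
tool_pos: [570.4, -119.5, 131.9]
ee_rot: [[0.25, 0.968, 0.001], [0.968, -0.25, 0.001], [0.001, 0.0, -1.0]]
ft_force: [1.3, 0.1, -0.6]
gripper_width: 65.8
gripper_force: 25.0
```

```bash
python3 over.py 102 2.8
python3 - <<'E'
from base import *
P=campose('wrist')[1];s=monitor.observe();xt=np.array(s['ee_rot'])[:,0];t=np.array(s['tool_pos'])
for z in (6,34,40,68,74,102): print(z,[proj('wrist',[np.r_[(t+xt*(75+d))[:2],z]],P).ravel()[1] for d in (-3,0,3)])
E
```

```text
[ 569.63 -119.2   130.66] -14.846321034822283 [-0.  0. -1.]
-6 pile rim [201.53 122.66 304.94 122.64] pile floor [253.36 119.77] held rim [179.32 132.63 326.15 132.61] held floor top/bot [252.98 127.09 253.03 126.13]
0 pile rim [201.04 112.96 305.41 112.93] pile floor [253.36 111.22] held rim [178.34 118.94 327.09 118.9 ] held floor top/bot [252.97 115.6  253.02 115.02]
6 pile rim [200.55 103.08 305.88 103.04] pile floor [253.35 102.54] held rim [177.33 104.88 328.06 104.82] held floor top/bot [252.96 103.85 253.01 103.68]
186 [ 56  57  57  63  58  58  58  64  57  63  62  60  61  61  59  55  58  96
 147 168 167 166 166 165 167 166 165 165 165 168 165 165 167 167]
192 [ 54  57  55  55  56  50  56  58  53  55  53  59  59  56  53  75  96 107
 143 167 168 167 167 166 165 166 167 166 165 167 166 166 168 165]
225 [ 53  52  46  52  53  48  49  56  50  52  95 129 125 138 132 128 149 155
 152 153 153 152 155 154 152 153 155 152 153 153 154 153 152 153]
253 [ 58  60  57  59  58  58  55  56  51  55 120 158 149 143 136 137 160 162
 162 161 160 164 163 163 163 160 163 163 163 162 162 160 165 162]
[... 2607 characters left out ...]
 109 113 111 110 106 138 206 224 225 224 223 224 224 222
 223 224 226 219 143  60  51  54  56  55  55]
6 [np.float64(111.7146922651699), np.float64(108.39826916386308), np.float64(105.06119032590982)]
34 [np.float64(113.04613508294705), np.float64(109.38856549974234), np.float64(105.70583255547378)]
40 [np.float64(113.36825466152955), np.float64(109.6282465847434), np.float64(105.86191802778232)]
68 [np.float64(115.08848113459537), np.float64(110.90885762204246), np.float64(106.69629540803483)]
74 [np.float64(115.51170518330423), np.float64(111.22408765518529), np.float64(106.90178991244173)]
102 [np.float64(117.81996544524932), np.float64(112.94448872166623), np.float64(108.02404728048218)]
```

Call:
servo_tool(
  commands=[
    [[-0.0004, -0.002, -0.01], [0, 0, 0.4], 0.6],
    [[-0.0004, -0.002, -0.018], [0, 0, 0.4], 0.6],
    [[-0.0004, -0.002, -0.022], [0, 0, 0.4], 0.6],
    [[-0.0004, -0.002, -0.024], [0, 0, 0.4], 0.6],
    [[-0.0004, -0.002, -0.025], [0, 0, 0.4], 0.6],
    [[-0.0004, -0.002, -0.026], [0, 0, 0.4], 0.6],
    [[-0.0004, -0.002, -0.026], [0, 0, 0.4], 0.6],
    [[-0.0004, -0.002, -0.026], [0, 0, 0.4], 0.6],
  ],
)

```text
time_s: 43.95
tool_pos: [569.6, -122.3, 107.8]
ee_rot: [[0.24, 0.971, -0.0], [0.971, -0.24, 0.002], [0.002, -0.001, -1.0]]
ft_force: [-7.2, 2.2, 16.8]
gripper_width: 65.6
gripper_force: 25.0
```

Call:
servo_tool(
  commands=[
    [[0, 0, 0.001], [0, 0, 0], 0.6],
    [[0, 0, 0.001], [0, 0, 0], 0.85],
    [[0, 0, 0.001], [0, 0, 0], 0.85],
    [[0, 0, 0.001], [0, 0, 0], 0.85],
    [[0, 0, -0.01], [0, 0, 0], 0.85],
    [[0, 0, -0.02], [0, 0, 0], 0.85],
    [[0, 0, -0.02], [0, 0, 0], 0.85],
    [[0, 0, -0.02], [0, 0, 0], 0.6],
  ],
  squeeze=15,
)

```text
time_s: 44.95
tool_pos: [569.6, -122.4, 85.7]
ee_rot: [[0.24, 0.971, -0.001], [0.971, -0.24, 0.002], [0.001, -0.001, -1.0]]
ft_force: [-0.5, -0.7, 0.6]
gripper_width: 70.2
gripper_force: 0.0
```

Call:
servo_tool(
  commands=[
    [[0, 0, 0], [0, 0, 0], 0.6],
    [[0, 0, 0], [0, 0, 0], 0.6],
    [[0, 0, 0], [0, 0, 0], 0.6],
    [[0, 0, 0], [0, 0, 0], 0.9],
    [[0, 0, 0], [0, 0, 0], 0.95],
    [[0, 0, 0], [0, 0, 0], 0.95],
    [[0, 0, 0.05], [0, 0, 0], 0.95],
    [[0, 0, 0.11], [0, 0, 0], 1],
  ],
)

```text
time_s: 45.95
tool_pos: [568.7, -122.2, 196.1]
ee_rot: [[0.24, 0.971, -0.003], [0.971, -0.24, 0.002], [0.001, -0.004, -1.0]]
ft_force: [0.2, -0.0, -0.3]
gripper_width: 91.5
gripper_force: 0.0
```

```bash
python3 pile.py 95 125 4;python3 - <<'E'
import cv2,numpy as np
np.set_printoptions(linewidth=220)
im=cv2.imread('pics/pile4.png',0).astype(int)
for r in (106,108,110,111,112,113,114,116,140,250): print(r,im[r,196:236],im[r,276:316])
E
python3 rot.py 88.2 463.5 176 212
```

```text
0 open end: floor [255.43 105.48 255.43 105.37] rim outer/inner [224.08 105.88 286.83 106.2 ]  closed [227.08 236.08 282.22 236.43]
1 open end: floor [255.45 106.17 255.45 106.04] rim outer/inner [220.55 106.68 290.42 107.03]  closed [224.31 249.57 284.87 249.96]
2 open end: floor [255.48 107.02 255.47 106.85] rim outer/inner [216.11 107.68 294.92 108.08]  closed [220.94 266.   288.1  266.45]
3 open end: floor [255.51 108.09 255.5  107.88] rim outer/inner [210.38 108.97 300.75 109.43]  closed [216.74 286.45 292.13 286.98]
240 [ 70  71  69  68  69  70  69  69  69  73 113 144 150 166 173 175 179 177
 178 177 179 177 177 180 178 179 180 178 178 179]
253 [ 73  73  72  71  72  70  70  71  65  70 111 150 161 175 182 182 188 187
 188 187 188 187 188 190 188 188 188 187 189 187]
265 [ 73  71  73  76  72  71  72  73  72  69 105 172 180 179 185 185 192 192
 191 190 192 191 191 190 190 191 191 190 191 191]
106 [ 71  74  70  72  74  72  75  72  70  70  70  64  65  66  66  69  59  64  61  66  63  62  61  62  66  68  64  60  70 111 142 147 150 148 124 110 130 153 154 151] [166 166 165 150 117 102 
[... 2462 characters left out ...]
108 111 108 100 109 106 109 108 104 111 168 193 193 191 191 191 192 182 133 110 112 146 178 183 183 180 181 177 177 176 176 174 175 177] [185 186 190 189 189 188 189 188 188 188 189 164 115  99  97 126 183 193 191 192 191 192 196 123  64  70  70  70  74  77  69  71  69  70  71  67  70  70  70  75]
250 [ 40  26  29  19  27  31  22  26  24  27  22  25  29  25  27  28  22  22  16  16 121 248 250 248 249 249 248 191 117 105 128 175 183 179 181 179 184 235 242 240] [249 249 249 249 248 247 247 249 189 124 125 180 243 249 249 248 249 249 187 112 105 110 106 109 108 110 108 111 107 109 110 110 111 108 111 113 111 112 112 114]
[ -0.41   0.36 102.11] [-0.11  0.3   0.01] [ 573.01 -123.13  205.14] 46.0
```

Call:
servo_tool(
  commands=[
    [[0, 0, 0.03], [0, 0, 5], 1],
    [[-0.005, 0.01, 0.06], [0, 0, 12], 1],
    [[-0.01, 0.03, 0.08], [0, 0, 20], 1],
    [[-0.02, 0.05, 0.09], [0, 0, 28], 1],
    [[-0.03, 0.08, 0.09], [0, 0, 36], 0.42],
    [[-0.04, 0.11, 0.09], [0, 0, 44], 0.42],
    [[-0.05, 0.14, 0.09], [0, 0, 52], 0.42],
    [[-0.06, 0.17, 0.09], [0, 0, 60], 0.42],
  ],
)

```text
time_s: 47.0
tool_pos: [509.2, 48.5, 285.9]
ee_rot: [[-0.724, 0.69, -0.001], [0.69, 0.724, 0.0], [0.001, -0.001, -1.0]]
ft_force: [-0.5, 1.2, -0.1]
gripper_width: 54.2
gripper_force: 0.0
```

Call:
servo_tool(
  commands=[
    [[-0.01, 0.02, 0], [0, 0, 6], 0.42],
    [[-0.02, 0.04, 0], [0, 0, 12], 0.42],
    [[-0.03, 0.06, 0], [0, 0, 18], 0.42],
    [[-0.04, 0.08, 0], [0, 0, 24], 0.42],
    [[-0.045, 0.1, 0], [0, 0, 30], 0.42],
    [[-0.045, 0.12, 0], [0, 0, 36], 0.42],
    [[-0.045, 0.125, 0], [0, 0, 42], 0.42],
    [[-0.045, 0.125, 0], [0, 0, 42.1], 0.42],
  ],
)

```text
time_s: 48.0
tool_pos: [464.5, 172.9, 285.8]
ee_rot: [[-1.0, 0.031, -0.001], [0.031, 1.0, -0.001], [0.001, -0.001, -1.0]]
ft_force: [1.4, 0.5, 0.1]
gripper_width: 38.4
gripper_force: 0.0
```

Run:
```python
from base import *
from scipy.spatial.transform import Rotation as R
s=monitor.observe();Rt=np.array([[-1,.031,0],[.024,.761,.648],[.02,.648,-.762]]);U,_,V=np.linalg.svd(Rt);Rt=U@V
print(R.from_matrix(Rt@np.array(s['ee_rot']).T).as_rotvec(degrees=True),np.array([464,177,212])-s['tool_pos'],s['tool_pos'],s['joints'],s['gripper_width'])
read_camera('top')
for o in measure('tray_base','top',(-104,),H=136): print(o)
for o in measure('tray_a','top',(-104,),H=136): print(o)
```

```text
[40.45 -0.09 -0.02] [ -0.52   4.07 -73.81] [464.52 172.93 285.81] [ 20.26   4.77 104.06  -0.02  71.26 -67.94] 38.43000917988628
(0.73, [136.1, 244.5, 153.5, 263.5], array([ 420.42,  366.82, -101.02]), np.float64(12.560380935668945))
(0.81, [317.6, 174.8, 372.0, 208.0], array([ 574.18, -122.95, -101.79]), np.float64(0.3104395568370819))
(0.67, [316.1, 198.6, 368.1, 213.1], array([505.91, -67.67, -56.41]), np.float64(10.293269157409668))
(0.66, [325.7, 199.3, 365.9, 208.1], array([510.13, -88.61, -55.51]), np.float64(13.5))
(0.6, [148.4, 235.9, 160.4, 243.5], array([ 481.03,  415.13, -114.07]), np.float64(13.543355941772461))
```

Tilt, advance on the handle, grip.

Call:
servo_tool(
  commands=[
    [[0, 0, -0.01], [6.7, 0, 0], 0.42],
    [[0, 0, -0.02], [13.5, 0, 0], 0.42],
    [[0, 0, -0.03], [20.2, 0, 0], 0.42],
    [[0, 0, -0.04], [27, 0, 0], 0.42],
    [[0, 0.002, -0.055], [33.7, 0, 0], 0.42],
    [[0, 0.004, -0.073], [40.4, 0, 0], 0.42],
    [[0, 0.03, -0.105], [40.4, 0, 0], 0.42],
    [[0, 0.05, -0.13], [40.4, 0, 0], 0.42],
  ],
  squeeze=30,
)

```text
time_s: 49.25
tool_pos: [464.8, 222.1, 154.6]
ee_rot: [[-0.999, 0.035, -0.0], [0.026, 0.762, 0.647], [0.023, 0.647, -0.762]]
ft_force: [-0.0, 0.9, 0.2]
gripper_width: 38.1
gripper_force: 0.0
```

Call:
servo_tool(
  commands=[
    [[0, 0.02, -0.024], [0, 0, 0], 0.42],
    [[0, 0.04, -0.047], [0, 0, 0], 0.42],
    [[0, 0.059, -0.07], [0, 0, 0], 0.42],
    [[0, 0.059, -0.07], [0, 0, 0], 0.42],
    [[0, 0.059, -0.07], [0, 0, 0], 0],
    [[0, 0.059, -0.07], [0, 0, 0], 0],
    [[0, 0.059, -0.07], [0, 0, 0], 0],
    [[0, 0.059, -0.07], [0, 0, 0], 0],
  ],
)

```text
time_s: 50.25
tool_pos: [465.2, 281.3, 86.6]
ee_rot: [[-1.0, 0.031, 0.0], [0.024, 0.762, 0.648], [0.02, 0.647, -0.762]]
ft_force: [-0.8, -5.2, 8.0]
gripper_width: 10.0
gripper_force: 30.0
```

Call:
servo_tool(
  commands=[
    [[0, 0.004, 0.007], [-2.9, 0, 0], 0],
    [[0, 0.008, 0.014], [-5.7, 0, 0], 0],
    [[0, 0.013, 0.02], [-8.6, 0, 0], 0],
    [[0, 0.018, 0.027], [-11.5, 0, 0], 0],
    [[0, 0.023, 0.033], [-14.3, 0, 0], 0],
    [[0, 0.0285, 0.0385], [-17.2, 0, 0], 0],
    [[0, 0.0345, 0.044], [-20, 0, 0], 0],
    [[0, 0.0405, 0.049], [-22.9, 0, 0], 0],
  ],
)

```text
time_s: 51.25
tool_pos: [468.8, 322.9, 137.0]
ee_rot: [[-0.999, 0.032, 0.007], [0.033, 0.953, 0.3], [0.003, 0.301, -0.954]]
ft_force: [11.3, 2.1, -3.7]
gripper_width: 10.2
gripper_force: 30.1
```

Call:
servo_tool(
  commands=[
    [[0, 0.0065, 0.005], [-2.9, 0, 0], 0],
    [[0, 0.013, 0.0095], [-5.7, 0, 0], 0],
    [[0, 0.02, 0.0135], [-8.6, 0, 0], 0],
    [[0, 0.027, 0.0175], [-11.5, 0, 0], 0],
    [[0, 0.034, 0.0205], [-14.3, 0, 0], 0],
    [[0, 0.0415, 0.024], [-17.2, 0, 0], 0],
    [[0, 0.044, 0.024], [-17.4, 0, 0], 0],
    [[0, 0.046, 0.024], [-17.4, 0, 0], 0],
  ],
)

```text
time_s: 52.25
tool_pos: [469.9, 362.6, 160.2]
ee_rot: [[-1.0, 0.029, 0.007], [0.029, 1.0, -0.008], [-0.008, -0.008, -1.0]]
ft_force: [22.6, -34.3, 10.3]
gripper_width: 10.1
gripper_force: 29.8
```

Call:
servo_tool(
  commands=[
    [[0, -0.003, 0], [0, 0, 0], 0],
    [[0, -0.003, 0], [0, 0, 0], 0.42],
    [[0, -0.003, 0], [0, 0, 0], 0.42],
    [[0, -0.003, 0], [0, 0, 0], 0.42],
    [[0, -0.003, 0.02], [0, 0, 0], 0.42],
    [[0, -0.003, 0.06], [0, 0, 0], 0.42],
    [[0, -0.003, 0.11], [0, 0, 0], 0.42],
    [[0, -0.03, 0.17], [0, 0, 0], 0.42],
  ],
)

```text
time_s: 53.25
tool_pos: [463.8, 340.2, 326.7]
ee_rot: [[-1.0, 0.029, -0.003], [0.029, 1.0, 0.001], [0.003, 0.0, -1.0]]
ft_force: [0.9, 0.3, 0.6]
gripper_width: 38.4
gripper_force: 0.0
```

Call:
servo_tool(
  commands=[
    [[-0.01, -0.02, 0.02], [0, 0, -4], 0.42],
    [[-0.02, -0.02, 0.04], [0, 0, -9], 0.42],
    [[-0.03, -0.02, 0.06], [0, 0, -14], 0.42],
    [[-0.045, -0.02, 0.08], [0, 0, -22], 0.42],
    [[-0.045, -0.02, 0.08], [0, 0, -22], 0.42],
    [[-0.045, -0.02, 0.08], [0, 0, -22], 0.42],
    [[-0.045, -0.02, 0.08], [0, 0, -22], 0.42],
    [[-0.045, -0.02, 0.08], [0, 0, -22], 0.42],
  ],
)

```text
time_s: 54.25
tool_pos: [419.7, 319.3, 405.1]
ee_rot: [[-0.915, 0.403, -0.002], [0.403, 0.915, 0.001], [0.002, -0.0, -1.0]]
ft_force: [-0.0, 0.6, 0.3]
gripper_width: 38.2
gripper_force: 0.0
```

Run:
```python
from base import *
w=read_camera('wrist');P=campose('wrist')[1];top=read_camera('top');save('scene','sE')
a=np.array([464.9,366.2,180]) 
for cam in ('top','wrist'):
    for r in outline_of('wheel_bin_handle',cam)[:2]: print(cam,r['conf'],r['extent'],'initial top ext [132.9,203.9,165.6,281]')
print(proj('wrist',[[418.7,370.1,180],[511.2,362.3,180]]))
t0=cv2.imread('pics/top0.png');d=cv2.absdiff(t0,cv2.cvtColor(top,cv2.COLOR_RGB2BGR)).max(2)
print('top diff in bin zone',d[205:282,136:168].mean(), 'glue',d[100:132,345:372].mean(),'jar',d[128:150,236:258].mean())
for q in ('glue_bottle','paint_jar'):
    for r in outline_of(q,'top')[:1]: print(q,r['extent'])
for o in measure('tray_base','top',(-104,),H=136): print(o)
for o in measure('tray_a','top',(-104,),H=136): print(o)
for r in outline_of('wheel_a1','top'): print('wheel',r['conf'],r['extent'])
for r in outline_of('tray_a','scene'): print('scene tray',r['conf'],r['extent'])
print(proj('scene',box(570,-121.5,np.radians(-104),H=136)).round(0).tolist())
print(monitor.observe()['time_s'])
```

```text
top 0.68 [133.3, 201.5, 165.9, 283.4] initial top ext [132.9,203.9,165.6,281]
wrist 0.75 [281.2, 70.8, 367.7, 259.3] initial top ext [132.9,203.9,165.6,281]
[[288.84 148.57]
 [308.44 211.59]]
top diff in bin zone 78.96022727272727 glue 9.71412037037037 jar 5.878099173553719
glue_bottle [349.2, 105.6, 369.7, 128.8]
paint_jar [238.9, 130.8, 257.7, 144.5]
(0.85, [317.5, 172.4, 374.7, 209.7], array([ 575.21, -123.88, -102.39]), np.float64(0.26276350021362305))
(0.64, [315.9, 200.0, 362.8, 214.7], array([507.96, -61.27, -54.92]), np.float64(9.682886123657227))
wheel 0.75 [240.5, 275.7, 258.5, 289.8]
wheel 0.73 [337.3, 138.4, 356.8, 157.5]
wheel 0.67 [215.3, 265.4, 230.8, 277.6]
scene tray 0.91 [295.3, 214.0, 352.1, 248.0]
scene tray 0.77 [296.7, 190.9, 346.9, 239.6]
scene tray 0.59 [295.6, 222.0, 345.8, 256.6]
[[294.0, 234.0], [308.0, 224.0], [328.0, 262.0], [343.0, 251.0], [296.0, 203.0], [312.0, 193.0], [334.0, 231.0], [349.0, 220.0]]
54.9
```

Run:
```python
from base import *
im=cv2.imread('pics/sE.png');hsv=cv2.cvtColor(im,cv2.COLOR_BGR2HSV)
m=(hsv[...,1]>60)&(hsv[...,2]>70)&(hsv[...,0]>8)&(hsv[...,0]<32)
m=m.copy();m[:, :285]=0;m[:,365:]=0;m[:185]=0;m[270:]=0
h=hullmask(proj('scene',box(570,-121.5,np.radians(-104.2),H=136)))>.5
for y in range(190,266,3):
    a=np.nonzero(m[y])[0];b=np.nonzero(h[y])[0]
    print(y,(a.min(),a.max()) if len(a) else None,(b.min(),b.max()) if len(b) else None)
```

```text
190 None None
193 None None
196 (np.int64(310), np.int64(364)) (np.int64(308), np.int64(315))
199 (np.int64(310), np.int64(319)) (np.int64(303), np.int64(319))
202 (np.int64(308), np.int64(324)) (np.int64(298), np.int64(323))
205 (np.int64(296), np.int64(364)) (np.int64(297), np.int64(328))
208 (np.int64(285), np.int64(364)) (np.int64(296), np.int64(332))
211 (np.int64(290), np.int64(364)) (np.int64(296), np.int64(336))
214 (np.int64(292), np.int64(340)) (np.int64(296), np.int64(340))
217 (np.int64(295), np.int64(343)) (np.int64(296), np.int64(344))
220 (np.int64(292), np.int64(347)) (np.int64(295), np.int64(348))
223 (np.int64(288), np.int64(347)) (np.int64(295), np.int64(348))
226 (np.int64(295), np.int64(347)) (np.int64(295), np.int64(348))
229 (np.int64(294), np.int64(347)) (np.int64(295), np.int64(347))
232 (np.int64(294), np.int64(347)) (np.int64(295), np.int64(347))
235 (np.int64(295), np.int64(346)) (np.int64(296), np.int64(346))
238 (np.int64(299), np.int64(346)) (np.int64(299), np.int64(345))
241 (np.int64(303), np.int64(345)) (np.int64(303), np.int64(345))
244 (np.int64(307), np.int64(345)) (np.int64(307), np.int64(344))
247 (np.int64(310), np.int64(344)) (np.int64(310), np.int64(344))
250 (np.int64(314), np.int64(343)) (np.int64(314), np.int64(343))
253 (np.int64(317), np.int64(352)) (np.int64(318), np.int64(341))
256 (np.int64(321), np.int64(351)) (np.int64(321), np.int64(337))
259 (np.int64(325), np.int64(332)) (np.int64(325), np.int64(333))
262 (np.int64(328), np.int64(328)) (np.int64(328), np.int64(329))
265 (np.int64(348), np.int64(364)) None
```

The pile's outline matches a square four-high stack to within a pixel, the bin is shut, and only the look-alike wheels are left on the bench.

```bash
python3 -c "
from cell import bot
print(bot.sign_off())"
```

```text
the job is handed in; nothing more can be done
None
```

I emptied all three trays of wheels into the bin, pushed it shut, stacked the emptied trays on the empty one, and handed the job in at about 55 s. In the last camera check the stack's outline was square to within a pixel (about 3 mm), and no wheel lay outside the bin except the pink and purple look-alikes. I didn't count all seven wheels inside, because they overlapped in view.

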